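# Clamp wound coils on the gauging bed for a test, then unload them

### The job

Slide every wound coil up off its post in the rack and stand them flat in a row on the clamp's bed, between the rails; squeeze the clamp's trigger again and again until its jaw holds the whole row firmly (do not push the jaw itself with the gripper). Then switch the test on at the panel by lifting the collar of the locking lever and throwing the lever over, away from the robot, until the collar has dropped and locked, and switch it off again by lifting the collar and bringing the lever back; only then press the clamp's release tab until the jaw is fully back, and stand all the coils flat in the tray. Leave the other things on the desk where they are.

Things in the scene. Friction and masses are not known exactly. Their poses are not given: they have to be found in the camera images.
- coil0: Wound coil, copper wire on a white bobbin: a ring of 42 mm outside diameter, 22 mm bore, 30 mm high, about 0.12 kg; all coils are alike, 2 or 3 are present. Origin at the centre of its underside, z along its axis (up when it stands flat). Starts on a post of the rack
- coil1: Another such coil
- coil2: Another such coil
- rack: Grey base 60 x 160 x 12 mm with three upright steel posts, 16 mm in diameter, in a row along its y at -55, 0 and +55 mm; posts end 55 mm above the desk. A coil sits round a post on the base (underside 12 mm above the desk, top 42 mm): lift it at least 45 mm straight up. Fixed. Origin at the centre of its underside
- tray: Grey open tray 135 (x) x 160 (y) x 30 mm high, walls and floor 4 mm thick. Fixed. Origin at the centre of its underside; the tested coils finish standing flat on its floor, side by side
- clamp: Quick clamp on an aluminium plate fixed to the desk; long axis = its y. Origin at desk level on its centre line under the face of the open jaw pad. Along +y: bed (y -147 to 0), jaw (y 14 to 32 mm, 50 mm high), black housing (y 40 to 140, 44 mm wide, top 52 mm) with release tab, fixed handle post (y 125 to 137, 26 mm wide, top 106 mm), trigger; a toothed bar, 42 mm high, runs out under it
- clamp_jaw (a joint): Jaw travel in m: 0 fully open, grows to 0.118 as it walks towards the anvil (local -y). It is locked by a ratchet every 14 mm (0.014, 0.028, ..); a weak spring of 2 to 4 N pulls it open when the release tab is held down
- clamp_pad (a joint): How far the sprung rubber pad (46 mm wide, 14 to 40 mm above the desk) on the jaw is pushed in, in m: 0 free, 0.012 at its stop; preloaded at 2 N, 0.8 N/mm. About 0.003 to 0.007 when a row of coils is held firmly; above 0.002 counts as firm
- bed (a point): Centre of the bed's top, 12 mm above the desk, at clamp y = -75 mm. The bed runs from the anvil's face (y = -147 mm; anvil 48 mm high) to the open pad (y = 0): room for three coils in a row along y. On each side a rail 8 mm high (top 20 mm above the desk), 6 mm thick, inner faces at clamp x = -24 and +24 mm
- clamp_trigger (a joint): Trigger travel in m: 0 out, 0.018 fully squeezed to the handle post (local -y). Springs back (4 to 6 N, up to 20 N while clamping). Each full squeeze (0.017 or more) walks the jaw one tooth, 14 mm; let it come fully back (below 0.001) before the next. When the row is tight, squeezing hardly moves the jaw further
- trigger_face (a point): Centre of the trigger's outer face: clamp y = 171 mm out, 153 mm squeezed, 88 mm above the desk. Grey bar 24 mm wide (x), 10 mm thick (y), 56 to 106 mm above the desk. To squeeze, close the fingers along clamp y over the handle post (far face y = 125 mm) and trigger: 46 mm across when out, 28 mm squeezed
- clamp_release (a joint): Release tab travel in m: 0 up, 0.007 fully down, about 5 N. Press it at least 0.0055 and hold it about 1 s while the jaw runs back; let go early, and the jaw locks at the next tooth
- release_top (a point): Centre of the top of the release tab, grey, 22 x 20 mm, at clamp y = 60 mm, 62 mm above the desk when up; pressed straight down
- panel: White panel 110 x 120 x 42 mm, black face, lever-lock toggle in its middle. Fixed; origin at the centre of its underside. The lever (80 mm long, black knob 13 mm wide on its top 12 mm) turns about an axis along panel y, 30 mm above the origin; it leans 0.35 rad to panel -x when off, to +x when on. A steel gate ridge (8 mm in x, 14 in y, top 62 mm above the desk) stands between
- lever (a joint): Lever angle in rad: 0 off (leaning to panel -x, towards the robot), 0.70 on (leaning to panel +x). With the collar down it moves no more than 0.08; above 0.6 is on, below 0.1 is off
- collar (a joint): Lift of the lever's collar along the lever, in m: 0 down and locked, 0.010 fully up. It must be up at least 0.007 to pass the gate ridge. A spring of 3 to 5 N pushes it down
- collar_grip (a point): Middle of the collar: an aluminium sleeve of 20 mm diameter (23 mm at its lip) and 20 mm length round the lever, 48 mm from the pivot when down (the sleeve spans 38 to 58 mm)
- mouse: Computer mouse, black, 100 x 60 x 30 mm; not part of the job, leave it where it is. Origin at the centre of its underside
- tip_case: Clear plastic case 75 x 50 x 28 mm; not part of the job, leave it where it is. Origin at the centre of its underside
- ring_gauge: Steel ring gauge, 60 mm outside, 32 mm bore, 16 mm high; not part of the job, leave it where it is. Origin at the centre of its underside
- plug_gauge: Steel plug gauge standing upright, 22 mm diameter, 60 mm high; not part of the job, leave it where it is. Origin at the centre of its underside
- glue_stick: White glue stick standing upright, 26 mm diameter, 85 mm high; not part of the job, leave it where it is. Origin at the centre of its underside
- gauge_block: Steel gauge block 35 x 30 x 12 mm; not part of the job, leave it where it is. Origin at the centre of its underside
- driver: Screwdriver lying on the desk; not part of the job, leave it where it is. Origin at the centre of its underside

How it is judged:
By the outcome, as a careful person would: the job done as asked, in the order asked, and still so for the second after the job is handed in, with the robot touching nothing.
Of coil0, coil1, coil2 only 2 to 3 are there at a start; the rules pass over those that are not, and their reading is None.
At some moment in a run one of coil0, coil1, coil2 may be knocked a few centimetres aside while the robot is not near it.
Once in a run the grip may slacken for a moment while it holds something.
It also fails if it takes over 210 s, if anything falls off the work surface, if the arm or the gripper's body presses on something with over 40 N, if the wrist force passes 120 N, or if a joint passes its speed limit or range.

### The arm

A 6-joint arm with a two-finger parallel gripper is mounted at the origin on the work surface. World frame = base frame: x ahead of the robot, y to its left, z up, the work surface at z = 0. Lengths are in m, angles in rad, forces in N, time in s.
With the tool pointing down it reaches from about 0.3 to 0.875 m from the base axis. Payload 6.4 kg.
Tool frame: the origin (TCP) lies on the front face of the gripper's body, between the roots of the fingers; the fingertips stand 73 mm ahead of it and the grasp point (between the pads) lies ctrl.pinch_z ahead of it (ctrl.pinch_z is the distance from the TCP to the grasp point, in m); z points along the fingers, x is the direction in which the jaws open and shut, and the axes are right-handed (so a half turn about z gives the same grasp; the last joint's range is limited). The gripper opens to 85 mm and grips with 20 to 120 N. Pads are 22 mm wide; open, the fingers measure 114 mm over their backs; the gripper's body (76 mm by 85 mm) begins 54 mm behind the grasp point. The pads swing forward as they close: fully open they stand 13 mm farther back than shut.
Start: joints at [0.941, 0.181, 1.607, -0, 1.354, -0.206], TCP at [0.236, 0.524, 0.304] pointing down, gripper open.
Joint ranges: [-2.99, 2.99], [-0.89, 2.07], [0.3, 2.58], [-1.14, 4.28], [0, 2.63], [-3.12, 3.12]. Speed limits (rad/s): [2.57, 2.57, 3.01, 3.14, 3.14, 3.14].

### API

Orientations are given as a unit quaternion [w, x, y, z].
In Python, from bench import ctrl gives the robot as it stands.
- The arm moves only by the tool move_arm, never from a script. Its argument "rows" is text: rows parted by semicolons, each of 7 numbers parted by spaces: the shift along the tool's x, y, z in cm, then the turn, a rotation vector about the tool's x, y, z in degrees, then the opening, from 0 (shut) to 1 (fully open). In form: x y z rx ry rz grip; .... A call has 1 to 20 rows; each row shifts and turns the commanded pose from where the row before left it, along the tool's axes as they then stand; what a row does not reach is not made up. A row lasts 1/10 s, in which the tool goes at most 50 mm and 8.59 degrees, less where a joint would pass 70% of its speed; a pose out of reach is approached as far as the arm can. A call with a gripper value outside its range is refused whole. The fingers move at their own pace and stop on an object; the grip force is fixed at half the most. Time passes only in rows, so rows that do not move let the fingers close. It gives the time, the measured TCP pose, the force and the opening at its end, in the units of the state.
- ctrl.get_obs(): the state, without advancing time (a new reading comes with each control period).
- ctrl.camera(name): name is "scene" or "top" or "wrist"; returns a dict with "color" (420x560x3 uint8, blue, green, red), "fx", "fy", "cx", "cy" (pixels), "rvec" (rotation vector, rad) and "tvec" (3), from world to camera coordinates, as OpenCV has them. Camera axes: x right, y down, z forward; pixel columns grow to the right and rows downward; lengths in m; the calibration is good to about 2 mm. A picture is of the moment at which its call begins. There is no depth.
- ctrl.hand_in(): hands the job in, once; it reports no verdict.
Trained networks look in the newest picture that a camera, given by its name, has taken for a name from the list of things; names that differ only in an ending like _2 or _b are one class to them, and where a whole thing is asked for, a point or a joint stands for the part that bears it (a point fixed in the world has none). Each returns a list of dicts, best first, with "confidence" (0 to 1); they miss things now and then, are a little off and sometimes report something else, mostly with a low value. They report only what shows in the picture. A call takes as long as a camera call.
- ctrl.look_for(camera, query): "bbox" ([left, top, right, bottom] in pixels, round what is visible of it).
- ctrl.trace(camera, query): "region" (420x560 bool, what is visible of it) and "bbox" ([left, top, right, bottom] in pixels, round what is visible of it).
The state is a dict: "time_s": time; "q": joint angles; "dq": joint speeds; "joint_efforts": joint torques, N m; "eef_pos": TCP position; "eef_rot": TCP orientation; "wrist_force": force on the tool from outside, world axes, zero at the start; "torque": the same for the moment, N m; "opening": opening from 0.0 (shut) to 1.0 (fully open).
Only numpy, scipy, OpenCV 4.12 (cv2) and the standard library are available. Lean on these libraries where they do the work, as an engineer would, in place of code of your own. Each camera call takes 0.05 s, during which the arm holds its last target.

## Working session

There is one attempt and no reset: what is moved stays moved. The work goes in short steps, Python scripts to look and compute and a tool call to move; the robot and the scene stay as the last step left them, time stands still between calls to the robot, and variables do not carry over. Pictures are saved under pics/ and viewed, and the job is handed in when it is done.

Besides the shell and the picture viewer there is one more tool, called after ">>>" as name(argument=value, ...) on one line, values as JSON. move_arm: Moves the arm, as the interface text tells. Its arguments: {"type":"object","properties":{"rows":{"type":"string"}},"required":["rows"]}

```bash
ls; mkdir -p pics
python3 - <<'E'
from bench import ctrl
import cv2
o=ctrl.get_obs();print({k:o[k] for k in('time_s','eef_pos','eef_rot','opening')},ctrl.pinch_z)
for n in('scene','top','wrist'):
    c=ctrl.camera(n);cv2.imwrite(f'pics/{n}0.png',c['color']);print(n,c['fx'],c['fy'],c['cx'],c['cy'],c['rvec'],c['tvec'])
E
```

```text
pics
{'time_s': 0.0, 'eef_pos': array([0.23618482, 0.52378513, 0.30298732]), 'eef_rot': array([ 3.03813433e-04,  8.40010584e-01,  5.42569299e-01, -8.25677231e-04]), 'opening': 1.0055366312580556} 0.0539
scene 460.8061151482447 460.8061151482447 286.6699656025967 211.70024619965983 [ 0.94016372  2.46025129 -1.09103087] [ 0.34470301 -0.17542606  1.39428891]
top 398.44726206449553 398.44726206449553 274.91137478299265 211.56859512425365 [ 2.17152798 -2.12851565  0.14117653] [0.01020453 0.50471664 1.22410797]
wrist 296.29976896418214 296.29976896418214 272.6042634091012 212.22734623315503 [-2.41266156 -1.55787706 -0.23922925] [-0.57378485 -0.03926758  0.38004145]
```

View pics/scene0.png

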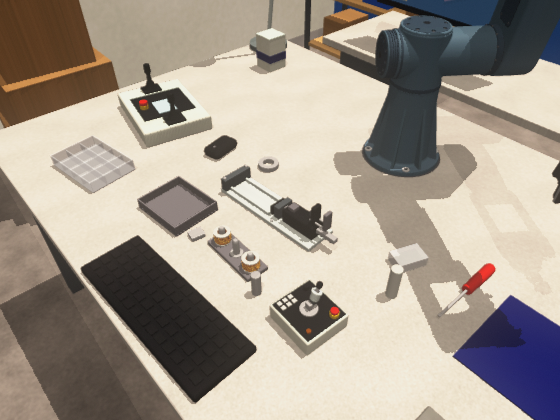

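View pics/top0.png

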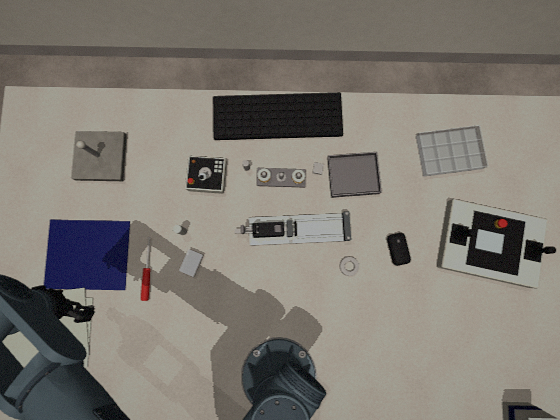

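View pics/wrist0.png

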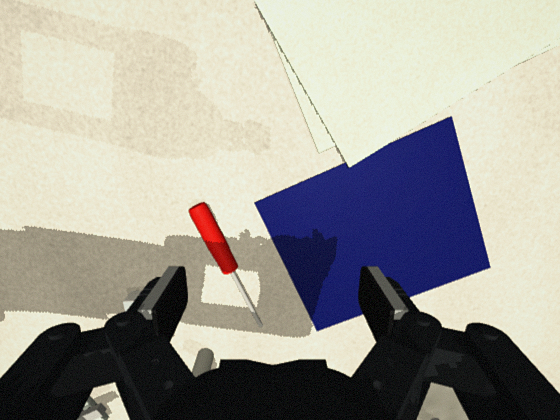

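The top view shows two coils on the outer rack posts at about (264,175) and (299,175), with the middle post empty. The clamp is around (300,228) with its trigger at left (240,230). The panel is at (207,174) and the tray at (354,174). Next I measure these.

```bash
cat > h.py <<'E'
from bench import ctrl
import cv2, numpy as np
from scipy.spatial.transform import Rotation as R
def cam(n,save=None):
    c=ctrl.camera(n)
    if save: cv2.imwrite('pics/'+save,c['color'])
    return c
def proj(c,P):
    K=np.array([[c['fx'],0,c['cx']],[0,c['fy'],c['cy']],[0,0,1]])
    return cv2.projectPoints(np.float64(P).reshape(-1,1,3),c['rvec'],c['tvec'],K,None)[0].reshape(-1,2)
def unp(c,uv,z):
    M=cv2.Rodrigues(np.float64(c['rvec']))[0];t=np.float64(c['tvec']).ravel()
    C=-M.T@t
    uv=np.atleast_2d(uv)
    d=np.c_[(uv[:,0]-c['cx'])/c['fx'],(uv[:,1]-c['cy'])/c['fy'],np.ones(len(uv))]@M
    return C+d*((z-C[2])/d[:,2])[:,None]
def tcp():
    o=ctrl.get_obs();q=o['eef_rot'];return np.array(o['eef_pos']),R.from_quat([q[1],q[2],q[3],q[0]]).as_matrix(),o
E
python3 - <<'E'
from h import *
c=cam('top')
zs=dict(coil0=.042,rack=.012,tray=.03,clamp=.012,panel=.042,clamp_jaw=.05,clamp_trigger=.106,clamp_release=.062,mouse=.03,plug_gauge=.06,ring_gauge=.016,collar=.07)
for n,z in zs.items():
    for r in ctrl.trace('top',n)[:3]:
        if r['confidence']<.3: continue
        ys,xs=np.nonzero(r['region'])
        (a,b),wh,an=cv2.minAreaRect(np.c_[xs,ys].astype(np.float32))
        w=unp(c,cv2.boxPoints(((a,b),wh,an)),z)
        print(n,round(r['confidence'],2),r['bbox'],'ctr',unp(c,(a,b),z)[0][:2].round(4),'corners',w[:,:2].round(3).tolist())
C=cv2.resize(c['color'][120:300,160:420],None,fx=3,fy=3,interpolation=cv2.INTER_CUBIC);cv2.imwrite('pics/topz.png',C)
E
```

```text
coil0 0.49 [257.3, 171.8, 266.6, 181.8] ctr [0.6182 0.0588] corners [[0.636, 0.074], [0.636, 0.045], [0.601, 0.044], [0.6, 0.073]]
rack 0.63 [254.7, 167.5, 304.9, 187.8] ctr [0.6211 0.0078] corners [[0.649, 0.088], [0.653, -0.072], [0.593, -0.072], [0.59, 0.087]]
rack 0.33 [289.6, 172.8, 304.1, 185.0] ctr [ 0.6259 -0.05  ] corners [[0.614, -0.021], [0.656, -0.041], [0.637, -0.079], [0.596, -0.059]]
tray 0.62 [329.1, 152.3, 376.9, 196.6] ctr [ 0.6301 -0.2292] corners [[0.693, -0.141], [0.709, -0.308], [0.568, -0.316], [0.553, -0.152]]
clamp 0.68 [234.6, 210.3, 352.2, 246.0] ctr [ 0.4522 -0.0349] corners [[0.484, 0.154], [0.515, -0.217], [0.421, -0.222], [0.391, 0.145]]
clamp 0.32 [325.4, 155.4, 378.8, 195.2] ctr [ 0.6364 -0.2334] corners [[0.698, -0.146], [0.713, -0.312], [0.575, -0.32], [0.56, -0.156]]
panel 0.72 [184.6, 156.7, 225.5, 191.0] ctr [0.6188 0.2442] corners [[0.565, 0.308], [0.68, 0.306], [0.673, 0.18], [0.558, 0.183]]
clamp_jaw 0.65 [233.0, 221.2, 296.5, 236.3] ctr [0.4502 0.0499] corners [[0.473, 0.147], [0.477, -0.046], [0.427, -0.046], [0.424, 0.145]]
clamp_jaw 0.33 [200.5, 171.8, 211.0, 175.8] ctr [0.6126 0.2511] corners [[0.624, 0.263], [0.624, 0.241], [0.602, 0.24], [0.601, 0.262]]
plug_gauge 0.55 [243.1, 161.8, 249.7, 172.1] ctr [0.6483 0.1156] corners [[0.658, 0.133], [0.668, 0.114], [0.639, 0.099], [0.629, 0.117]]
ring_gauge 0.7 [387.2, 232.3, 410.8, 267.0] ctr [ 0.3955 -0.3706] corners [[0.439, -0.329], [0.455, -0.392], [0.352, -0.412], [0.337, -0.35]]
ring_gauge 0.61 [339.6, 258.1, 361.0, 276.6] ctr [ 0.3388 -0.2144] corners [[0.338, -0.175], [0.378, -0.215], [0.34, -0.254], [0.3, -0.214]]
collar 0.51 [241.8, 159.9, 250.4, 171.7] ctr [0.6441 0.1147] corners [[0.66, 0.126], [0.66, 0.104], [0.628, 0.103], [0.628, 0.125]]
```

View pics/topz.png

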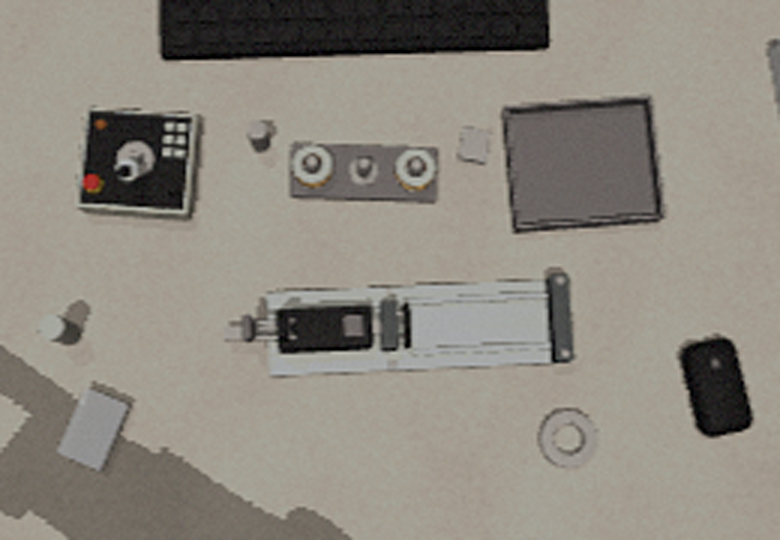

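```bash
cat >> h.py <<'E'
def plan(pos,Rt,step=3.5,ang=7.5):
    """delta from measured pose to target: per-row tool shift (pure translation first) and turn"""
    p,M,o=tcp()
    d=M.T@(np.array(pos)-p)*100
    w=R.from_matrix(M.T@Rt).as_rotvec(degrees=True)
    n=max(1,int(np.ceil(np.linalg.norm(d)/step)));m=max(1,int(np.ceil(np.linalg.norm(w)/ang)))
    print('tool shift cm',d.round(2),'rows',n,'each',(d/n).round(2),'| turn deg',w.round(2),'rows',m,'each',(w/m).round(2))
def Rdown(yaw): # tool x at world angle yaw(deg), z down
    a=np.radians(yaw);x=np.array([np.cos(a),np.sin(a),0]);z=np.array([0,0,-1.]);return np.c_[x,np.cross(z,x),z]
E
python3 - <<'E'
from h import *
p,M,o=tcp()
c=cam('wrist')
W=cv2.Rodrigues(np.float64(c['rvec']))[0];C=-W.T@np.float64(c['tvec']).ravel()
print('cam in tool',M.T@(C-p),'axes in tool (rows x,y,z)',(W@M).round(3))
plan([.47,.0,.36],Rdown(90))
E
```

```text
cam in tool [-7.63377174e-05 -7.73669605e-02 -6.97089272e-02] axes in tool (rows x,y,z) [[ 1.     0.001  0.001]
 [-0.     0.953 -0.304]
 [-0.001  0.304  0.953]]
tool shift cm [-38.17  42.85  -5.61] rows 17 each [-2.25  2.52 -0.33] | turn deg [  0.    -0.   -24.29] rows 4 each [ 0.   -0.   -6.07]
```

>>> move_arm(rows="-2.2 2.5 -.3 0 0 0 1;-2.2 2.5 -.3 0 0 0 1;-2.2 2.5 -.3 0 0 0 1;-2.2 2.5 -.3 0 0 0 1;-2.2 2.5 -.3 0 0 0 1;-2.2 2.5 -.3 0 0 0 1;-2.2 2.5 -.3 0 0 0 1;-2.2 2.5 -.3 0 0 0 1;-2.2 2.5 -.3 0 0 0 1;-2.2 2.5 -.3 0 0 0 1;-2.2 2.5 -.3 0 0 0 1;-2.2 2.5 -.3 0 0 0 1;-2.2 2.5 -.3 0 0 0 1;-2.2 2.5 -.3 0 0 0 1;-2.2 2.5 -.3 0 0 0 1;-2.2 2.5 -.3 0 0 0 1;-2.2 2.5 -.3 0 0 -8 1;0 0 0 0 0 -8 1;0 0 0 0 0 -8.3 1;0 0 0 0 0 0 1")

```text
time_s: 2.85
eef_pos: [0.4701, 0.0081, 0.3549]
eef_rot: [-0.0, 0.707, 0.707, -0.0]
wrist_force: [0.4, -0.2, -0.4]
opening: 1.001
```

Run:
```python
from h import *
c=cam('wrist','w1.png');c=cam('top','t1.png')
p,M,o=tcp();print(p,M.round(3),o['time_s'])
```

```text
[0.46999382 0.00853365 0.35490056] [[ 0.003  1.     0.   ]
 [ 1.    -0.003  0.   ]
 [ 0.     0.    -1.   ]] 2.95
```

View pics/w1.png

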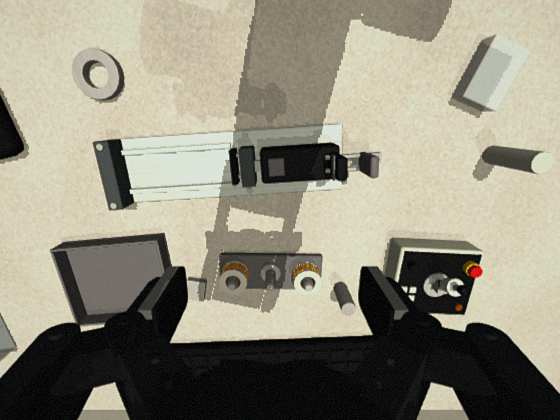

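The wrist view shows everything: clamp (95-380,125-208), rack (220-322,253-290), coils (234,275) and (307,276), tray (53-170,235-325), panel (388-480,235-315). I zoom in to get keypoints.

Run:
```python
import cv2
im=cv2.imread('pics/w1.png')
def crop(n,x0,y0,x1,y1,f):
    C=cv2.resize(im[y0:y1,x0:x1],None,fx=f,fy=f,interpolation=cv2.INTER_CUBIC)
    for x in range((x0//10+1)*10,x1,10):
        cv2.putText(C,str(x),((x-x0)*f,8),0,.3,(0,0,255),1);cv2.line(C,((x-x0)*f,10),((x-x0)*f,16),(0,0,255),1)
    for y in range((y0//10+1)*10,y1,10):
        cv2.putText(C,str(y),(0,(y-y0)*f),0,.3,(0,0,255),1);cv2.line(C,(18,(y-y0)*f),(24,(y-y0)*f),(0,0,255),1)
    cv2.imwrite('pics/'+n,C)
crop('w1a.png',85,115,285,220,4)
crop('w1b.png',220,115,400,220,4)
crop('w1c.png',200,240,360,320,5)
crop('w1d.png',370,225,500,325,5)
crop('w1e.png',40,225,220,335,4)
```

```text
(no output)
```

View pics/w1a.png

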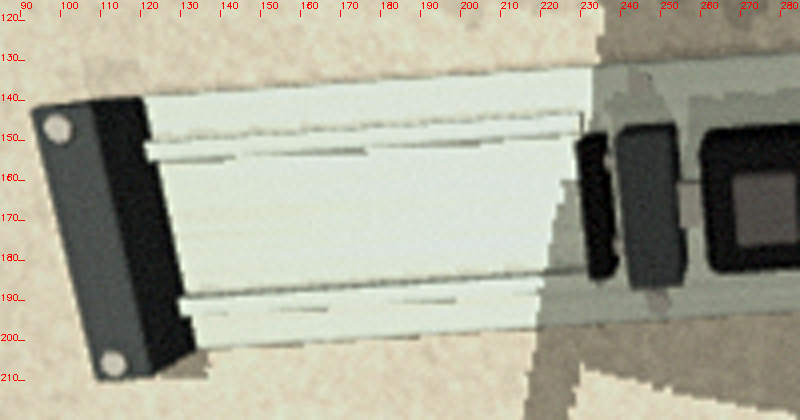

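View pics/w1b.png

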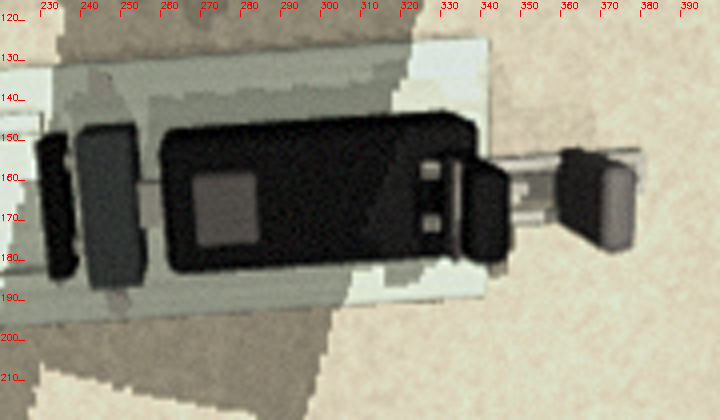

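View pics/w1c.png

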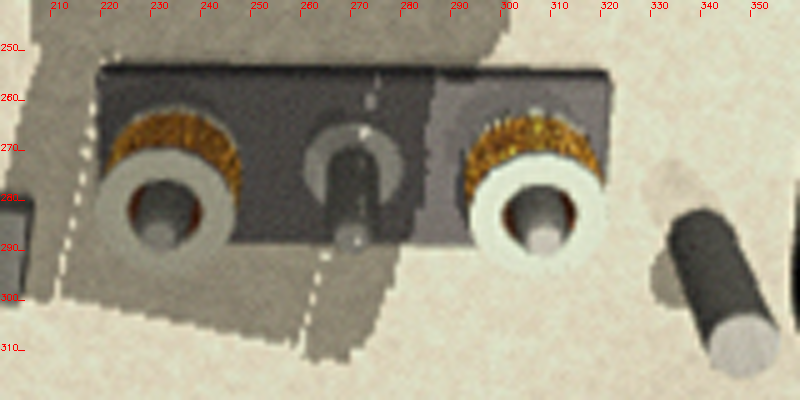

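View pics/w1d.png

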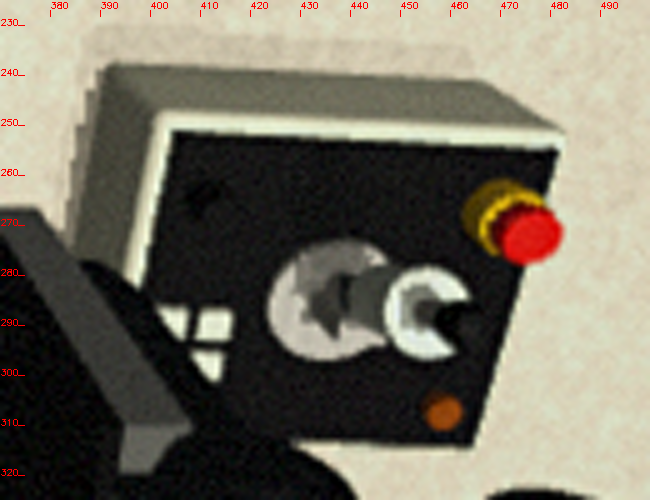

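View pics/w1e.png

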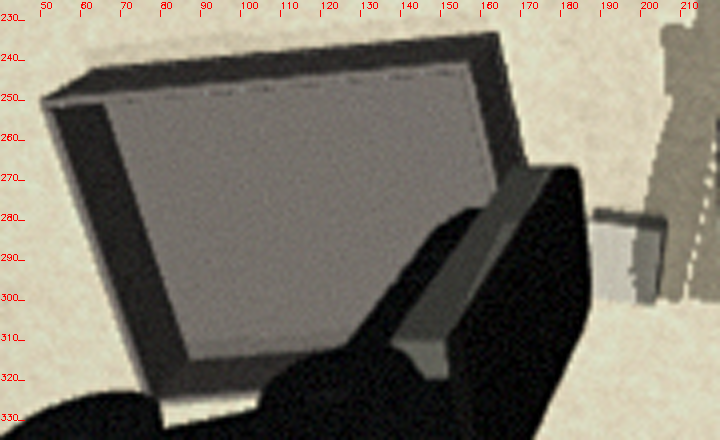

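```bash
cat > fit.py <<'E'
from h import *
from scipy.optimize import least_squares
def fit(c,L,uv,x0):
    L=np.float64(L);uv=np.float64(uv)
    def f(v,res=True):
        a=v[2];Rz=np.array([[np.cos(a),-np.sin(a),0],[np.sin(a),np.cos(a),0],[0,0,1]])
        return (proj(c,L@Rz.T+[v[0],v[1],0])-uv).ravel()
    s=least_squares(f,x0,loss='soft_l1');return s.x,f(s.x).reshape(-1,2)
def show(n,r): print(n,'x %.4f y %.4f yaw %.2f deg'%(r[0][0],r[0][1],np.degrees(r[0][2])),'resid',r[1].round(1).tolist())
E
python3 - <<'E'
from fit import *
c=cam('wrist')
h=.067
show('clamp',fit(c,[[0,.06,.062],[0,.166,.106],[0,-.147,.048],[0,.023,.05]],[[274,167],[371.5,166],[115,174.5],[247.5,167]],[.45,0,0]))
show('panel',fit(c,[[-.055,-.06,.042],[-.055,.06,.042],[.055,.06,.042]],[[402,248],[481,251],[463,313.5]],[.62,.24,0]))
show('panel_sw',fit(c,[[-.06,-.055,.042],[-.06,.055,.042],[.06,.055,.042]],[[402,248],[481,251],[463,313.5]],[.62,.24,0]))
show('tray',fit(c,[[-.0675,-.08,.03],[-.0675,.08,.03],[.0675,-.08,.03]],[[50,250],[163,234],[78,324]],[.63,-.23,0]))
show('rack',fit(c,[[0,-.055,.055],[0,0,.055],[0,.055,.055],[-.03,-.08,.012],[-.03,.08,.012]],[[231.5,287],[269,288],[308,288],[219,255],[321,256]],[.62,0,0]))
print('coil tops',unp(c,[[233,280.5],[307,281]],.042))
# overlays of rails edges
E
```

```text
clamp x 0.4527 y -0.0492 yaw 3.45 deg resid [[0.8, -0.6], [1.9, 0.5], [-1.3, 0.5], [-2.0, -0.2]]
panel x 0.6247 y 0.2407 yaw -2.71 deg resid [[-4.5, -0.6], [0.9, -0.2], [0.4, 3.1]]
panel_sw x 0.6287 y 0.2447 yaw -0.81 deg resid [[0.5, 0.0], [-0.5, -2.2], [0.0, 7.0]]
tray x 0.6279 y -0.2285 yaw 6.13 deg resid [[0.4, -3.4], [-4.6, 1.3], [1.0, 0.1]]
rack x 0.6232 y 0.0029 yaw -0.89 deg resid [[-0.6, 0.4], [0.5, -0.2], [0.1, 0.2], [-1.2, -0.2], [1.2, -0.1]]
coil tops [[ 0.61892624 -0.05056001  0.042     ]
 [ 0.62012505  0.05768665  0.042     ]]
```

Run:
```python
from h import *
plan([.53,.0577,.22],Rdown(3.45))
plan([.62,.0577,.20],Rdown(3.45))
```

```text
tool shift cm [ 4.93  5.99 13.5 ] rows 5 each [0.99 1.2  2.7 ] | turn deg [ 1.000e-02 -0.000e+00  8.638e+01] rows 12 each [ 0.  -0.   7.2]
tool shift cm [ 4.95 14.99 15.5 ] rows 7 each [0.71 2.14 2.21] | turn deg [ 1.000e-02 -0.000e+00  8.638e+01] rows 12 each [ 0.  -0.   7.2]
```

>>> move_arm(rows="0 0 0 0 0 8 1;0 0 0 0 0 8 1;0 0 0 0 0 8 1;0 0 0 0 0 8 1;0 0 0 0 0 8 1;0 0 0 0 0 8 1;0 0 0 0 0 8 1;0 0 0 0 0 8 1;0 0 0 0 0 8 1;0 0 0 0 0 8 1;0 0 0 0 0 6.4 1;0 3 2 0 0 0 1;0 3 2 0 0 0 1;0 3 2 0 0 0 1;0 2 2 0 0 0 1;0 0 0 0 0 0 1;0 0 0 0 0 0 1")

```text
time_s: 4.7
eef_pos: [0.4769, -0.101, 0.2749]
eef_rot: [-0.0, 1.0, 0.03, -0.0]
wrist_force: [0.2, 0.5, 0.1]
opening: 1.001
```

Run:
```python
from h import *
c=cam('wrist','w2.png')
p,M,o=tcp();print(p,M.round(3),o['time_s'],o['q'])
f=1;im=cv2.resize(c['color'],None,fx=1.4,fy=1.4,interpolation=cv2.INTER_CUBIC);cv2.imwrite('pics/w2z.png',im)
```

```text
[ 0.47725421 -0.10071601  0.27562032] [[ 0.998  0.062  0.001]
 [ 0.062 -0.998  0.   ]
 [ 0.001 -0.    -1.   ]] 4.75 [-4.52113074e-01  1.11775896e-02  1.85089984e+00  4.24271849e-04
  1.27898567e+00 -5.14488853e-01]
```

View pics/w2z.png

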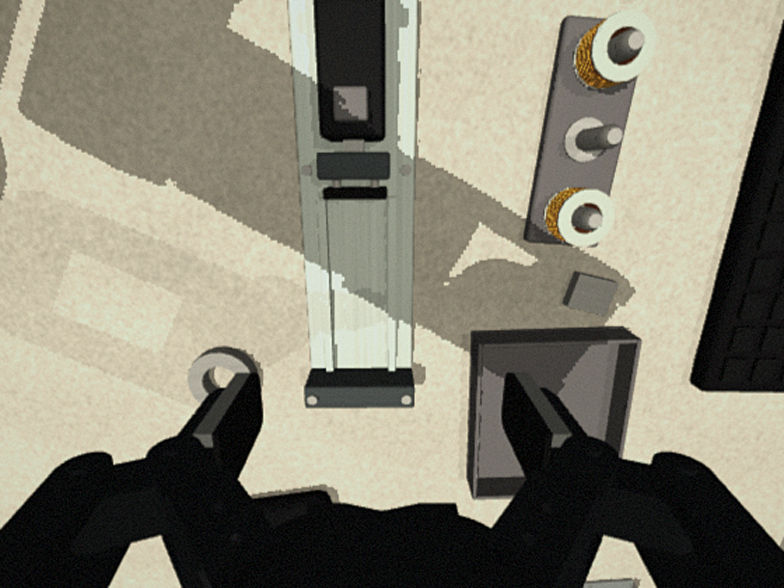

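Run:
```python
from fit import *
c=cam('wrist')
k=1/1.4
for uv in ([[350.5,104],[359.5,384],[353.5,180],[354.5,198]],):
  r=fit(c,[[0,.06,.062],[0,-.147,.048],[0,.014,.05],[0,0,.04]],np.array(uv)*k,[.45,-.05,0.05]);show('clamp',r)
v=r[0];a=v[2];Rz=np.array([[np.cos(a),-np.sin(a),0],[np.sin(a),np.cos(a),0],[0,0,1]])
im=cv2.resize(c['color'],None,fx=3,fy=3,interpolation=cv2.INTER_CUBIC)
def seg(A,B,col):
    q=proj(c,np.array([A,B])@Rz.T+[v[0],v[1],0])*3
    cv2.line(im,tuple(map(int,q[0])),tuple(map(int,q[1])),col,1)
for s in(-1,1):
    seg([s*.024,-.147,.012],[s*.024,0,.012],(0,0,255));seg([s*.030,-.147,.02],[s*.030,0,.02],(255,0,0))
    seg([s*.023,0,.04],[s*.023,0,.014],(0,255,0))
seg([-.03,-.147,.048],[.03,-.147,.048],(0,255,0));seg([-.03,-.147,.012],[.03,-.147,.012],(0,255,0))
cv2.imwrite('pics/w2o.png',im[340:900,560:960])
for s,n in ((-1,0),(1,1)):pass
print('coils', unp(c,np.array([[623,47],[587,217]])*k,.042)) 
# posts top centers
show('rack',fit(c,[[0,-.055,.055],[0,0,.055],[0,.055,.055]],np.array([[594,219],[612,135],[632,40]])*k,[.62,0,0]))
show('tray',fit(c,[[-.0675,.08,.03],[.0675,.08,.03],[-.0675,-.08,.03]],np.array([[471,331],[640,339],[474,497]])*k,[.63,-.23,0]))
```

```text
clamp x 0.4551 y -0.0479 yaw 3.99 deg resid [[-0.2, -0.6], [-0.1, 1.6], [0.0, -0.6], [0.3, 0.7]]
coils [[ 0.62354015  0.05836363  0.042     ]
 [ 0.62327761 -0.05015424  0.042     ]]
rack x 0.6219 y 0.0043 yaw 0.23 deg resid [[0.0, 0.6], [-0.1, 0.1], [0.1, -0.5]]
tray x 0.6342 y -0.2289 yaw 6.34 deg resid [[2.9, 7.0], [-0.2, -4.1], [-1.6, -0.0]]
```

View pics/w2o.png

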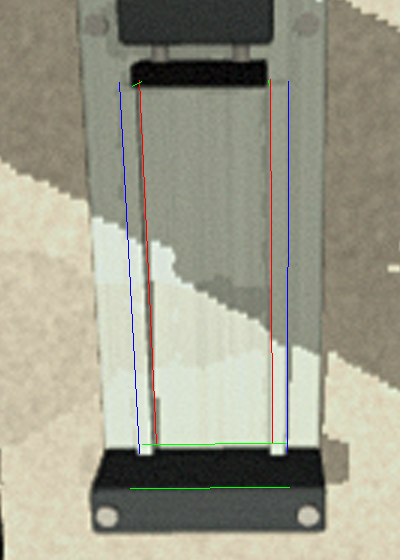

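Run:
```python
from h import *
plan([.6222,.058,.16],Rdown(3.8))
```

```text
tool shift cm [ 15.43 -14.92  11.61] rows 7 each [ 2.2  -2.13  1.66] | turn deg [ 0.03 -0.08 -0.18] rows 1 each [ 0.03 -0.08 -0.18]
```

>>> move_arm(rows="2.2 -2.1 1.6 0 0 0 .85;2.2 -2.1 1.6 0 0 0 .85;2.2 -2.1 1.6 0 0 0 .85;2.2 -2.1 1.6 0 0 0 .85;2.2 -2.1 1.6 0 0 0 .85;2.2 -2.1 1.6 0 0 -.2 .85;2.2 -2.3 1.9 0 0 0 .85;0 0 0 0 0 0 .85;0 0 0 0 0 0 .85")

```text
time_s: 5.7
eef_pos: [0.6212, 0.0588, 0.1602]
eef_rot: [0.0, 0.999, 0.035, -0.0]
wrist_force: [0.5, 0.8, 0.1]
opening: 0.848
```

Run:
```python
from h import *
c=cam('wrist','w3.png')
plan([.6222,.058,.092],Rdown(3.8))
```

```text
tool shift cm [ 0.08 -0.    6.89] rows 2 each [ 0.04 -0.    3.44] | turn deg [ 0.02 -0.06  0.1 ] rows 1 each [ 0.02 -0.06  0.1 ]
```

View pics/w3.png

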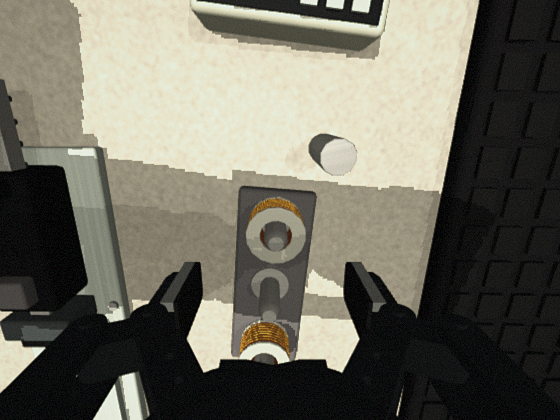

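Run:
```python
from h import *
c=cam('wrist')
print(unp(c,[[275,233.5]],.042),unp(c,[[275,242]],.055),ctrl.look_for('wrist','coil0')[:2])
```

```text
[[0.62297614 0.05999957 0.042     ]] [[0.62289775 0.05932332 0.055     ]] [{'bbox': [238.4, 318.1, 290.2, 364.1], 'confidence': 0.82}]
```

>>> move_arm(rows=".1 -.1 2 0 0 0 .85;0 0 2 0 0 0 .85;0 0 2 0 0 0 .85;0 0 .9 0 0 0 .85;0 0 0 0 0 0 .85;0 0 0 0 0 0 .45;0 0 0 0 0 0 .4;0 0 0 0 0 0 .4;0 0 0 0 0 0 .4;0 0 0 0 0 0 .4;0 0 0 0 0 0 .4;0 0 0 0 0 0 .4")

```text
time_s: 7.05
eef_pos: [0.6233, 0.058, 0.093]
eef_rot: [0.0, 0.999, 0.033, 0.002]
wrist_force: [-1.0, -0.7, 5.6]
opening: 0.474
```

Run:
```python
from h import *
c=cam('wrist','w4.png');p,M,o=tcp();print(p,o['opening'],o['wrist_force'])
```

```text
[0.62332414 0.05803013 0.09295586] 0.4753174748750662 [-0.71621443  0.45657237  6.38590303]
```

View pics/w4.png

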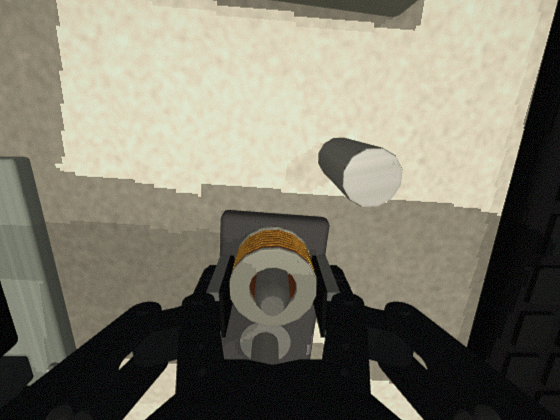

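>>> move_arm(rows="0 0 0 0 0 0 .2;0 0 -1 0 0 0 .2;0 0 -2 0 0 0 .2;0 0 -2 0 0 0 .2;0 0 -2 0 0 0 .2;0 0 -2 0 0 0 .2;0 0 0 0 0 0 .2")

```text
time_s: 7.8
eef_pos: [0.6241, 0.0582, 0.185]
eef_rot: [0.0, 0.999, 0.033, 0.003]
wrist_force: [1.2, -0.4, -1.1]
opening: 0.476
```

Run:
```python
from h import *
c=cam('wrist','w5.png');p,M,o=tcp();print(p,o['opening'],o['wrist_force'],o['time_s'])
cv2.imwrite('pics/s5.png',cam('scene')['color'])
print(unp(c,[[272,290]],p[2]-.05))
plan([.4621,-.1702,.182],Rdown(3.8))
```

```text
[0.62314892 0.05822308 0.18296312] 0.4738106237997615 [ 0.26592065  0.17791122 -0.72093262] 7.85
[[0.62413952 0.05825707 0.13296312]]
tool shift cm [-17.5   21.73  -0.08] rows 8 each [-2.19  2.72 -0.01] | turn deg [ 0.01 -0.07  0.02] rows 1 each [ 0.01 -0.07  0.02]
```

View pics/w5.png

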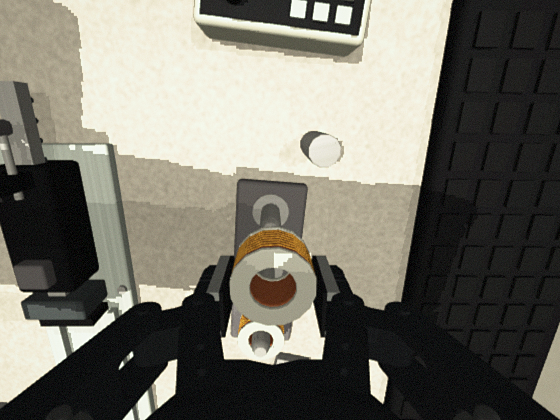

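The coil is off its post and held centrally, with its rim centre at (272,288). Next is the bed, slot A.

>>> move_arm(rows="-.8 1 0 0 0 0 .2;-1.7 2 0 0 0 0 .2;-2 2.5 0 0 0 0 .2;-2 2.5 0 0 0 0 .2;-2 2.5 0 0 0 0 .2;-2 2.5 0 0 0 0 .2;-2 2.5 0 0 0 0 .2;-2 2.5 0 0 0 0 .2;-1.5 2 0 0 0 0 .2;-1 1.2 0 0 0 0 .2;-.5 .5 0 0 0 0 .2;0 0 2 0 0 0 .2;0 0 2 0 0 0 .2;0 0 0 0 0 0 .2;0 0 0 0 0 0 .2")

```text
time_s: 9.4
eef_pos: [0.4615, -0.1694, 0.1404]
eef_rot: [-0.001, 0.999, 0.033, -0.001]
wrist_force: [0.8, 0.1, -0.7]
opening: 0.474
```

Run:
```python
from h import *
c=cam('wrist','w6.png');p,M,o=tcp();print(p,o['opening'],o['wrist_force'],o['time_s'])
plan([.4621,-.1702,.093],Rdown(3.8))
v=[.454,-.0485,np.radians(3.8)]
a=v[2];Rz=np.array([[np.cos(a),-np.sin(a),0],[np.sin(a),np.cos(a),0],[0,0,1]])
im=cv2.resize(c['color'],None,fx=1.4,fy=1.4)
def seg(A,B,col):
    q=proj(c,np.array([A,B])@Rz.T+[v[0],v[1],0])*1.4
    cv2.line(im,tuple(map(int,q[0])),tuple(map(int,q[1])),col,1)
for s in(-1,1):
    seg([s*.024,-.147,.012],[s*.024,0,.012],(0,0,255));seg([s*.030,-.147,.02],[s*.030,0,.02],(255,0,0))
    seg([s*.023,0,.04],[s*.023,0,.014],(0,255,0))
seg([-.03,-.147,.048],[.03,-.147,.048],(0,255,0))
cv2.imwrite('pics/w6o.png',im)
```

```text
[ 0.46205297 -0.16976528  0.1411338 ] 0.47107166272899115 [-0.34600237  0.50581885 -1.23874024] 9.45
tool shift cm [0.   0.04 4.81] rows 2 each [0.   0.02 2.41] | turn deg [-0.01  0.01  0.04] rows 1 each [-0.01  0.01  0.04]
```

View pics/w6o.png

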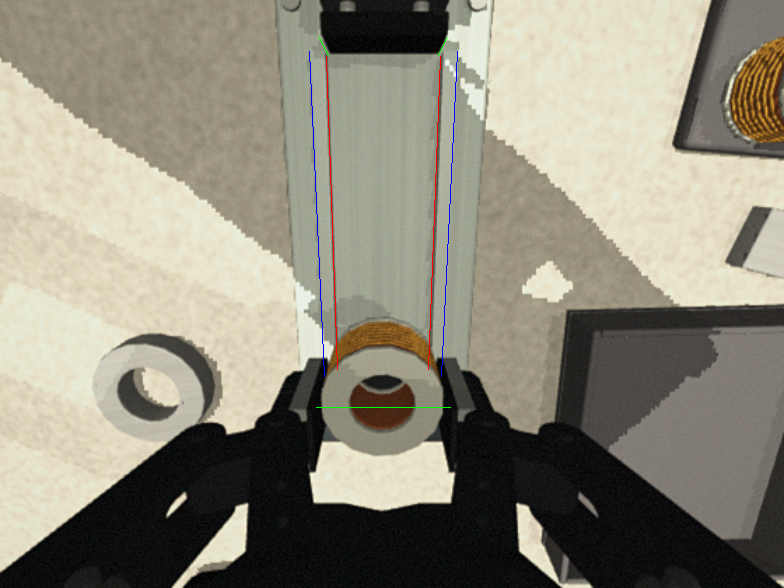

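>>> move_arm(rows=".05 0 1.5 0 0 0 .2;0 0 1.5 0 0 0 .2;0 0 1 0 0 0 .2;0 0 .5 0 0 0 .2;0 0 .2 0 0 0 .2;0 0 0 0 0 0 .2")

```text
time_s: 10.05
eef_pos: [0.4627, -0.17, 0.0942]
eef_rot: [0.0, 0.999, 0.033, 0.0]
wrist_force: [0.1, -0.1, -0.5]
opening: 0.47
```

Run:
```python
from h import *
c=cam('wrist','w7.png');c=cam('scene','s7.png');p,M,o=tcp();print(p,o['opening'],o['wrist_force'],o['time_s'])
```

```text
[ 0.46283923 -0.17011013  0.0944299 ] 0.4728088547358581 [-0.45904371 -0.57162291 -1.09227452] 10.15
```

View pics/w7.png

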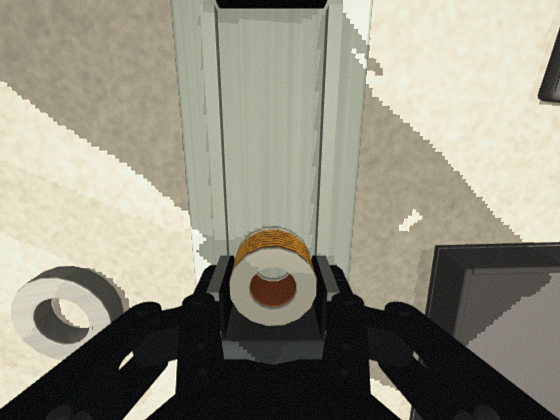

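>>> move_arm(rows="0 0 .1 0 0 0 .2;0 0 .05 0 0 0 .2;0 0 0 0 0 0 .6;0 0 0 0 0 0 .75;0 0 0 0 0 0 .8;0 0 -1 0 0 0 .8;0 0 -3 0 0 0 .8;0 0 -3 0 0 0 .8;0 0 -3 0 0 0 .8;0 0 0 0 0 0 .8")

```text
time_s: 11.15
eef_pos: [0.4648, -0.1713, 0.1974]
eef_rot: [0.003, 0.999, 0.033, 0.004]
wrist_force: [1.1, -0.1, -0.1]
opening: 0.799
```

Run:
```python
from h import *
c=cam('wrist','w8.png');p,M,o=tcp();print(p,o['opening'],o['wrist_force'],o['time_s'])
cv2.imwrite('pics/s8.png',cam('scene')['color'])
plan([.6227,-.050,.17],Rdown(3.8))
```

```text
[ 0.4638116  -0.17072888  0.19528125] 0.7995503601023236 [ 0.77752114 -0.21227143 -0.37598858] 11.2
tool shift cm [ 16.75 -10.92   2.37] rows 6 each [ 2.79 -1.82  0.39] | turn deg [ 0.09 -0.11  0.02] rows 1 each [ 0.09 -0.11  0.02]
```

View pics/w8.png

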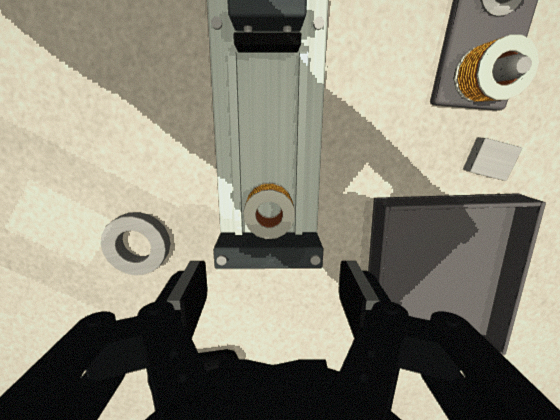

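View pics/s8.png

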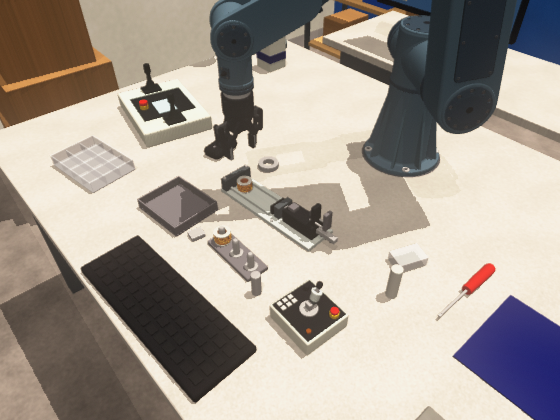

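The first coil stands between the rails at (268,210), next to the anvil. Next is the second one.

>>> move_arm(rows="2 -1.3 .4 0 0 0 .85;2.5 -1.6 .4 0 0 0 .85;2.5 -1.6 .4 0 0 0 .85;2.5 -1.6 .4 0 0 0 .85;2.5 -1.6 .4 0 0 0 .85;2.5 -1.6 .4 0 0 0 .85;2.2 -1.6 0 0 0 0 .85;0 0 0 0 0 0 .85;0 0 0 0 0 0 .85")

```text
time_s: 12.15
eef_pos: [0.6209, -0.0495, 0.1667]
eef_rot: [-0.0, 0.999, 0.034, -0.002]
wrist_force: [0.2, 0.2, -0.9]
opening: 0.85
```

Run:
```python
from h import *
c=cam('wrist','w9.png');p,M,o=tcp();print(p,o['time_s'])
for r in ctrl.look_for('wrist','coil0')[:3]: print(r)
```

```text
[ 0.62065047 -0.05004608  0.16699328] 12.2
{'bbox': [245.6, 195.8, 303.8, 261.9], 'confidence': 0.82}
{'bbox': [73.3, 314.3, 83.5, 323.0], 'confidence': 0.68}
```

View pics/w9.png

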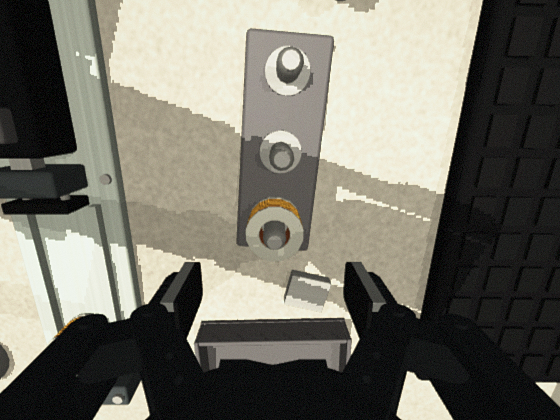

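Run:
```python
from h import *
c=cam('wrist')
q=unp(c,[[274.5,232]],.042)[0];print(q)
plan([q[0],q[1]-.0005,.092],Rdown(3.8))
```

```text
[ 0.62171201 -0.04974128  0.042     ]
tool shift cm [ 0.11 -0.03  7.57] rows 3 each [ 0.04 -0.01  2.52] | turn deg [-0.02  0.09 -0.03] rows 1 each [-0.02  0.09 -0.03]
```

>>> move_arm(rows=".1 0 2 0 0 0 .85;0 0 2 0 0 0 .85;0 0 2 0 0 0 .85;0 0 1 0 0 0 .85;0 0 .5 0 0 0 .85;0 0 0 0 0 0 .6;0 0 0 0 0 0 .3;0 0 0 0 0 0 .2;0 0 0 0 0 0 .2;0 0 0 0 0 0 .2;0 0 0 0 0 0 .2;0 0 -1 0 0 0 .2;0 0 -2 0 0 0 .2;0 0 -2 0 0 0 .2;0 0 -2 0 0 0 .2;0 0 -2 0 0 0 .2;0 0 0 0 0 0 .2")

```text
time_s: 14.0
eef_pos: [0.6245, -0.0502, 0.1869]
eef_rot: [0.001, 0.999, 0.033, 0.003]
wrist_force: [1.0, -0.1, -1.2]
opening: 0.465
```

Run:
```python
from h import *
c=cam('wrist','w10.png');p,M,o=tcp();print(p,o['opening'],o['wrist_force'],o['time_s'])
plan([.4595,-.1203,.182],Rdown(3.8))
```

```text
[ 0.62358591 -0.05004764  0.18495887] 0.4652550290514672 [ 0.99417196  1.02824152 -2.0942049 ] 14.05
tool shift cm [-16.84   5.91   0.25] rows 6 each [-2.81  0.99  0.04] | turn deg [ 0.06 -0.17  0.03] rows 1 each [ 0.06 -0.17  0.03]
```

View pics/w10.png

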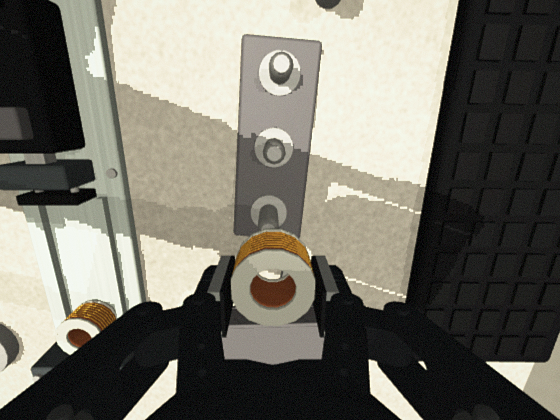

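>>> move_arm(rows="-1 .3 0 0 0 0 .2;-2 .7 0 0 0 0 .2;-2.5 .9 0 0 0 0 .2;-2.5 .9 0 0 0 0 .2;-2.5 .9 0 0 0 0 .2;-2.5 .9 0 0 0 0 .2;-2 .7 0 0 0 0 .2;-1.2 .4 0 0 0 0 .2;-.6 .2 0 0 0 0 .2;0 0 2 0 0 0 .2;0 0 2 0 0 0 .2;0 0 2 0 0 0 .2;0 0 1 0 0 0 .2;0 0 0 0 0 0 .2;0 0 0 0 0 0 .2")

```text
time_s: 15.55
eef_pos: [0.4595, -0.12, 0.1136]
eef_rot: [0.0, 0.999, 0.033, 0.0]
wrist_force: [0.2, -0.9, -1.5]
opening: 0.467
```

Run:
```python
from h import *
c=cam('wrist','w11.png');p,M,o=tcp();print(p,o['opening'],o['wrist_force'],o['time_s'])
plan([.4595,-.1203,.093],Rdown(3.8))
```

```text
[ 0.45978876 -0.12021884  0.11411174] 0.46683519975429194 [-0.49659354  0.03083866 -1.03616401] 15.6
tool shift cm [-0.03  0.    2.11] rows 1 each [-0.03  0.    2.11] | turn deg [ 0.04 -0.06  0.03] rows 1 each [ 0.04 -0.06  0.03]
```

View pics/w11.png

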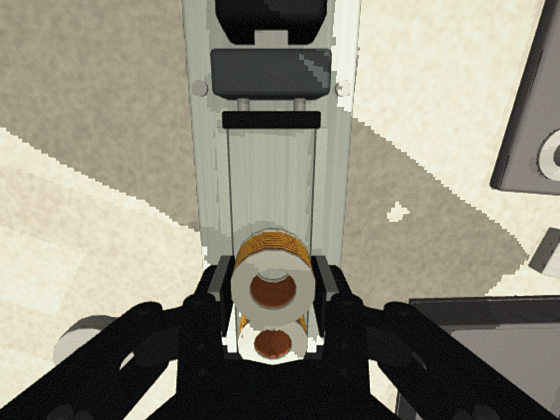

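>>> move_arm(rows="-.05 0 1 0 0 0 .2;0 0 .6 0 0 0 .2;0 0 .3 0 0 0 .2;0 0 .15 0 0 0 .2;0 0 0 0 0 0 .2;0 0 0 0 0 0 .6;0 0 0 0 0 0 .75;0 0 0 0 0 0 .8;0 0 -1 0 0 0 .8;0 0 -3 0 0 0 .8;0 0 -3 0 0 0 .8;0 0 -3 0 0 0 .8;0 0 0 0 0 0 1;0 0 0 0 0 0 1")

```text
time_s: 17.0
eef_pos: [0.459, -0.1202, 0.1939]
eef_rot: [0.001, 0.999, 0.033, 0.001]
wrist_force: [-0.1, -0.4, 0.5]
opening: 1.0
```

Run:
```python
from h import *
c=cam('wrist','w12.png');p,M,o=tcp();print(p,o['opening'],o['wrist_force'],o['time_s'])
v=[.4545,-.0485,np.radians(3.8)]
a=v[2]
for y in (.139,):print(v[0]-np.sin(a)*y,v[1]+np.cos(a)*y)
x,y=v[0]-np.sin(a)*.139,v[1]+np.cos(a)*.139
plan([x,y,.25],Rdown(93.8))
```

```text
[ 0.45838643 -0.11989347  0.19279083] 0.9981468860028898 [-0.68423031  0.12592677  0.64161722] 17.05
0.44528792784439997 0.09019440409259495
tool shift cm [  0.09 -21.05  -5.72] rows 7 each [ 0.01 -3.01 -0.82] | turn deg [-1.000e-02  0.000e+00 -8.998e+01] rows 12 each [-0.   0.  -7.5]
```

View pics/w12.png

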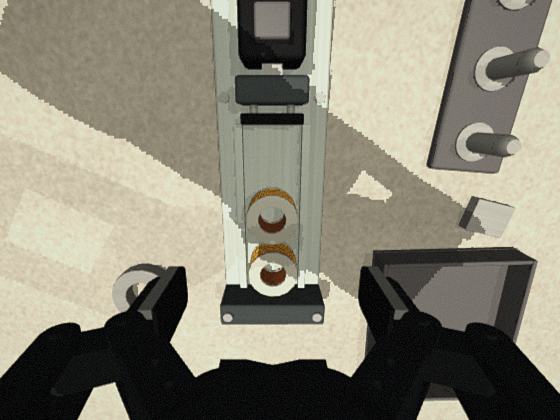

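Both coils stand in the bed, at (270,217) and (273,271). Next I go above the trigger and turn the tool.

>>> move_arm(rows="0 -2 -2 0 0 0 1;0 -3 -2 0 0 0 1;0 -3 -2 0 0 0 1;0 -3 0 0 0 0 1;0 -3 0 0 0 0 1;0 -3 0 0 0 0 1;0 -3 0 0 0 0 1;0 -1 0 0 0 0 1;0 0 0 0 0 -8 1;0 0 0 0 0 -8 1;0 0 0 0 0 -8 1;0 0 0 0 0 -8 1;0 0 0 0 0 -8 1;0 0 0 0 0 -8 1;0 0 0 0 0 -8 1;0 0 0 0 0 -8 1;0 0 0 0 0 -8 1;0 0 0 0 0 -8 1;0 0 0 0 0 -8 1;0 0 0 0 0 -2 1")

```text
time_s: 19.05
eef_pos: [0.4442, 0.0889, 0.2517]
eef_rot: [-0.001, 0.682, 0.732, -0.001]
wrist_force: [0.1, 0.3, 1.0]
opening: 1.003
```

>>> move_arm(rows="0 0 0 0 0 0 1")

```text
time_s: 19.15
eef_pos: [0.4443, 0.089, 0.2518]
eef_rot: [-0.001, 0.683, 0.73, -0.001]
wrist_force: [0.1, -0.2, -0.1]
opening: 0.995
```

Run:
```python
from h import *
c=cam('wrist','w13.png');p,M,o=tcp();print(p,o['opening'],o['wrist_force'],o['time_s'])
im=cv2.resize(c['color'],None,fx=1.4,fy=1.4);cv2.imwrite('pics/w13z.png',im)
plan([.4453,.0902,.142],Rdown(93.8))
```

```text
[0.4443398  0.08904177 0.25202031] 1.0013434161202686 [-0.11052655 -0.06024832  0.60127381] 19.2
tool shift cm [ 0.11  0.12 11.  ] rows 4 each [0.03 0.03 2.75] | turn deg [-0.1   0.   -0.06] rows 1 each [-0.1   0.   -0.06]
```

View pics/w13z.png

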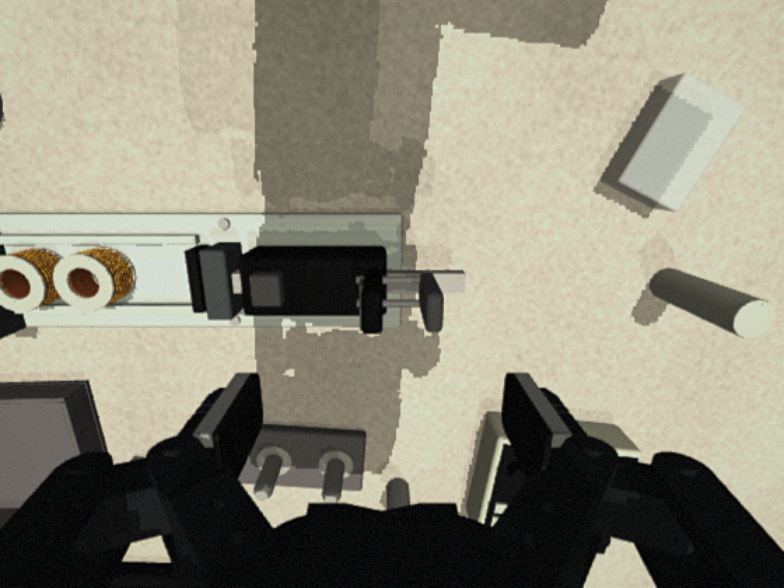

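```bash
cat >> fit.py <<'E'
def overlay(c,v,boxes,fn,crop,f):
    a=v[2];Rz=np.array([[np.cos(a),-np.sin(a),0],[np.sin(a),np.cos(a),0],[0,0,1]])
    x0,y0,x1,y1=crop
    im=cv2.resize(c['color'],None,fx=f,fy=f,interpolation=cv2.INTER_CUBIC)
    for (xa,xb,ya,yb,z,col) in boxes:
        q=proj(c,np.array([[xa,ya,z],[xb,ya,z],[xb,yb,z],[xa,yb,z]])@Rz.T+[v[0],v[1],0])*f
        cv2.polylines(im,[np.int32(q.round())],True,col,1)
    cv2.imwrite('pics/'+fn,im[int(y0*f):int(y1*f),int(x0*f):int(x1*f)])
E
python3 - <<'E'
from fit import *
c=cam('wrist')
overlay(c,[.4545,-.0485,np.radians(3.8)],[(-.012,.012,.161,.171,.106,(0,0,255)),(-.013,.013,.125,.137,.106,(0,255,0)),(-.022,.022,.04,.14,.052,(255,0,0)),(-.01,.01,.049,.071,.062,(0,255,255))],'w13o.png',(150,160,350,250),4)
E
```

```text
(no output)
```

View pics/w13o.png

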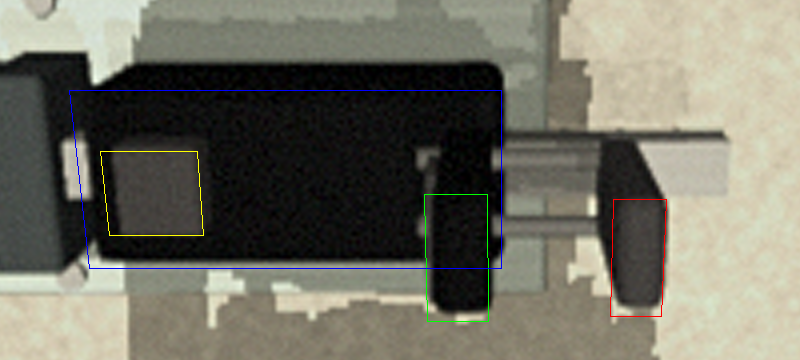

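>>> move_arm(rows=".1 .05 3 0 0 0 1;0 0 3 0 0 0 1;0 0 3 0 0 0 1;0 0 2 0 0 0 1;0 0 0 0 0 0 1;0 0 0 0 0 0 .6;0 0 0 0 0 0 .4;0 0 0 0 0 0 .2;0 0 0 0 0 0 .2;0 0 0 0 0 0 .2;0 0 0 0 0 0 .2;0 0 0 0 0 0 .2")

```text
time_s: 20.45
eef_pos: [0.4466, 0.0911, 0.1457]
eef_rot: [0.001, 0.683, 0.73, 0.002]
wrist_force: [-3.0, 2.8, 12.3]
opening: 0.317
```

Run:
```python
from h import *
c=cam('wrist','w14.png');p,M,o=tcp();print(p,o['opening'],o['wrist_force'],o['time_s'])
c=cam('scene','s14.png')
```

```text
[0.4466377  0.0910907  0.14572411] 0.3095130347320653 [-3.95015847  2.5096286  11.30073687] 20.5
```

View pics/w14.png

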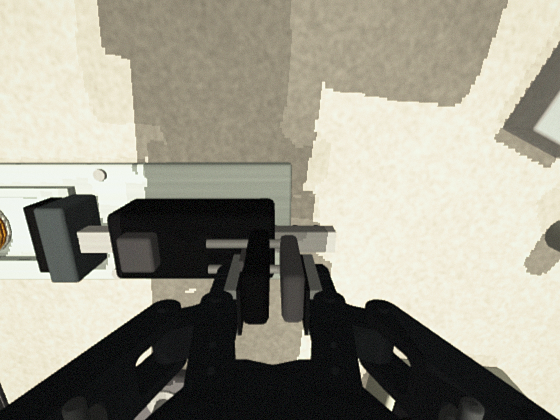

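The trigger is fully squeezed (0.31, about 28 mm) and the jaw has stepped forward. I repeat the squeeze.

>>> move_arm(rows="0 0 0 0 0 0 .8;0 0 0 0 0 0 .8;0 0 0 0 0 0 .8;0 0 0 0 0 0 .8;0 0 0 0 0 0 .8;0 0 0 0 0 0 .2;0 0 0 0 0 0 .2;0 0 0 0 0 0 .2;0 0 0 0 0 0 .2;0 0 0 0 0 0 .2;0 0 0 0 0 0 .2")

```text
time_s: 21.65
eef_pos: [0.4456, 0.091, 0.1441]
eef_rot: [-0.0, 0.683, 0.73, 0.001]
wrist_force: [-3.7, 2.9, 12.4]
opening: 0.315
```

Run:
```python
from h import *
c=cam('wrist','w15.png');p,M,o=tcp();print(p,o['opening'],o['wrist_force'],o['time_s'])
```

```text
[0.44563706 0.09102598 0.14411224] 0.31642068676314034 [-3.35617826  2.30056889 12.9134367 ] 21.7
```

View pics/w15.png

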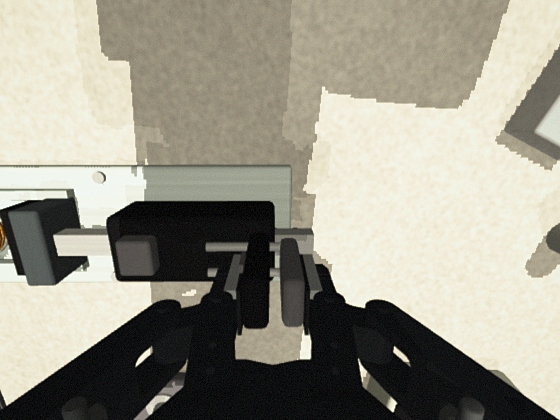

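>>> move_arm(rows="0 0 0 0 0 0 .8;0 0 0 0 0 0 .8;0 0 0 0 0 0 .8;0 0 0 0 0 0 .8;0 0 0 0 0 0 .8;0 0 0 0 0 0 .2;0 0 0 0 0 0 .2;0 0 0 0 0 0 .2;0 0 0 0 0 0 .2;0 0 0 0 0 0 .2;0 0 0 0 0 0 .8;0 0 0 0 0 0 .8;0 0 0 0 0 0 .8;0 0 0 0 0 0 .8;0 0 0 0 0 0 .8;0 0 0 0 0 0 .2;0 0 0 0 0 0 .2;0 0 0 0 0 0 .2;0 0 0 0 0 0 .2;0 0 0 0 0 0 .2")

```text
time_s: 23.7
eef_pos: [0.4457, 0.091, 0.1442]
eef_rot: [-0.0, 0.683, 0.73, 0.001]
wrist_force: [-3.8, 2.7, 13.1]
opening: 0.318
```

Run:
```python
from h import *
c=cam('wrist','w16.png');p,M,o=tcp();print(p,o['opening'],o['wrist_force'],o['time_s'])
c=cam('top','t16.png')
cv2.imwrite('pics/t16z.png',cv2.resize(c['color'][195:260,225:365],None,fx=5,fy=5,interpolation=cv2.INTER_CUBIC))
```

```text
[0.44564459 0.09102874 0.14418913] 0.318262247553458 [-4.71736895  2.36907409 12.78451477] 23.75
```

View pics/w16.png

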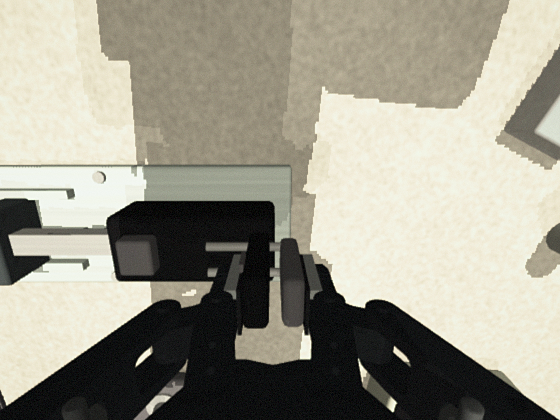

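View pics/t16z.png

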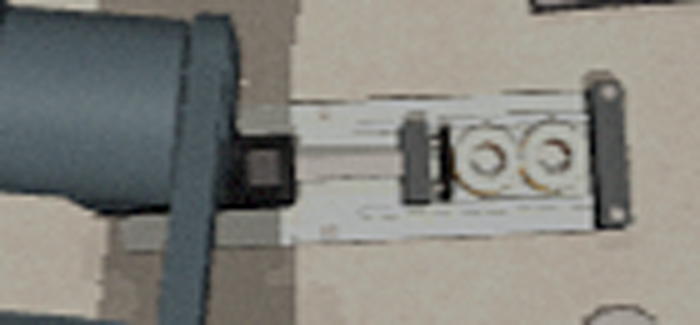

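>>> move_arm(rows="0 0 0 0 0 0 .8;0 0 0 0 0 0 .8;0 0 0 0 0 0 .8;0 0 0 0 0 0 .8;0 0 0 0 0 0 .8;0 0 0 0 0 0 .2;0 0 0 0 0 0 .2;0 0 0 0 0 0 .2;0 0 0 0 0 0 .2;0 0 0 0 0 0 .2;0 0 0 0 0 0 .2;0 0 0 0 0 0 .2;0 0 0 0 0 0 .8;0 0 0 0 0 0 .8;0 0 0 0 0 0 .8;0 0 0 0 0 0 .8")

```text
time_s: 25.4
eef_pos: [0.445, 0.0904, 0.1427]
eef_rot: [-0.0, 0.683, 0.73, -0.0]
wrist_force: [-0.4, 0.6, 0.9]
opening: 0.798
```

Run:
```python
from h import *
c=cam('wrist','w17.png');p,M,o=tcp();print(p,o['opening'],o['wrist_force'],o['time_s'])
c=cam('top','t17.png')
cv2.imwrite('pics/t17z.png',cv2.resize(c['color'][195:260,225:365],None,fx=5,fy=5,interpolation=cv2.INTER_CUBIC))
```

```text
[0.44499069 0.09036031 0.14270127] 0.8014474756949727 [-0.87064815 -0.25295007 -0.1408985 ] 25.45
```

View pics/t17z.png

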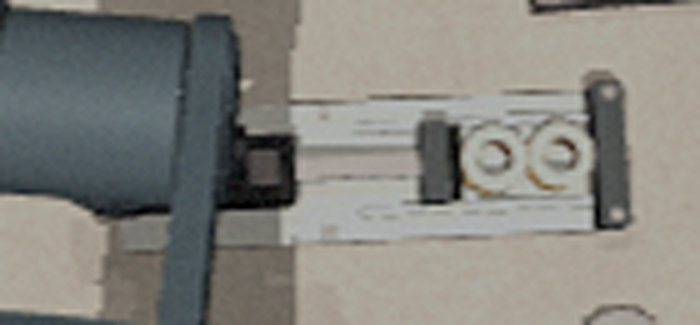

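>>> move_arm(rows="0 0 -3 0 0 0 1;0 0 -3 0 0 0 1;0 0 -3 0 0 0 1;-3 0 -2 0 0 0 1;-4 0 0 0 0 0 1;-4 0 0 0 0 0 1;-3 0 0 0 0 0 1;0 0 0 0 0 0 1;0 0 0 0 0 0 1")

```text
time_s: 26.4
eef_pos: [0.4542, -0.0496, 0.2527]
eef_rot: [-0.0, 0.684, 0.73, 0.0]
wrist_force: [-0.0, -0.1, -0.4]
opening: 1.0
```

Run:
```python
from fit import *
c=cam('wrist','w18.png');p,M,o=tcp();print(p,o['opening'],o['wrist_force'],o['time_s'])
B=[(-.025,.025,.014-t,.032-t,.05,col) for t,col in((.056,(255,0,0)),(.070,(0,0,255)))]+[(-.024,.024,-.147,-.147,.048,(0,255,0))]
overlay(c,[.4542,-.0485,np.radians(3.8)],B,'w18o.png',(80,120,340,270),3)
```

```text
[ 0.4541683  -0.04883498  0.25264425] 0.9968928634460332 [ 0.42121789  1.15273028 -0.90911387] 26.45
```

View pics/w18o.png

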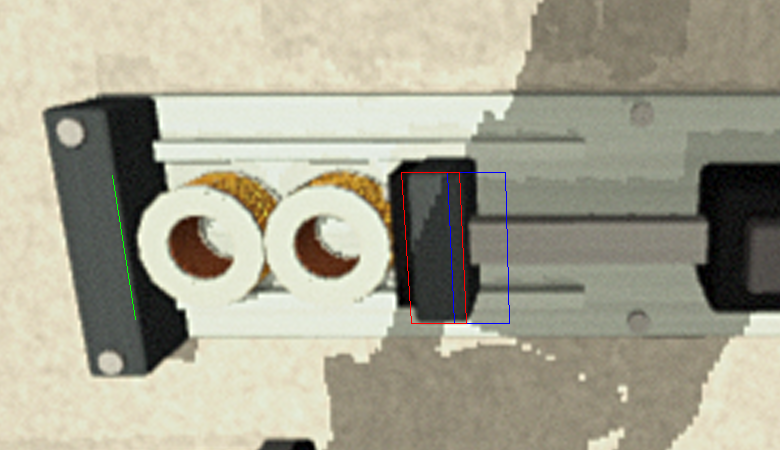

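The jaw sits at the 0.070 tooth and its model outline (red) matches, so the pad is pressed in and the row is held. Now I go to the panel for a close view.

>>> move_arm(rows="2 1 0 0 0 0 1;3 1 0 0 0 0 1;4 1 0 0 0 0 1;4 1 0 0 0 0 1;4 1 0 0 0 0 1;4 1 0 0 0 0 1;4 0 0 0 0 0 1;3 0 0 0 0 0 1;1.5 0 0 0 0 0 1;0 0 0 0 0 0 1;0 0 0 0 0 0 1")

```text
time_s: 27.55
eef_pos: [0.4942, 0.2492, 0.2527]
eef_rot: [0.0, 0.683, 0.731, -0.0]
wrist_force: [-0.3, -0.0, 0.7]
opening: 1.001
```

Run:
```python
from h import *
c=cam('wrist','w19.png');p,M,o=tcp();print(p,o['opening'],o['wrist_force'],o['time_s'])
cv2.imwrite('pics/w19z.png',cv2.resize(c['color'],None,fx=1.4,fy=1.4,interpolation=cv2.INTER_CUBIC))
for q in('lever','collar','panel'): print(q,ctrl.look_for('wrist',q)[:1])
```

```text
[0.49445575 0.24857642 0.25271797] 0.9995239528276044 [ 0.36215928 -0.58213506  0.08418915] 27.6
lever [{'bbox': [249.8, 307.1, 276.4, 336.7], 'confidence': 0.81}]
collar [{'bbox': [252.2, 310.7, 273.4, 328.8], 'confidence': 0.83}]
panel [{'bbox': [204.7, 250.1, 323.2, 355.7], 'confidence': 0.57}]
```

View pics/w19z.png

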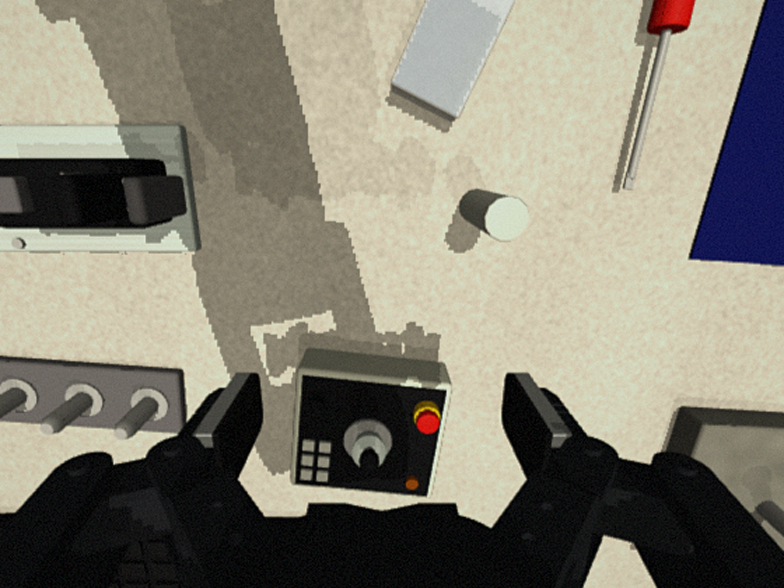

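```bash
python3 - <<'E'
from fit import *
c=cam('wrist')
k=1/1.4
uv=np.array([[303,375],[447,390],[432,496],[292,484]])*k
W=unp(c,uv,.042);print(W.round(4))
for a,b in((0,1),(1,2),(2,3),(3,0)): d=W[b]-W[a];print(np.linalg.norm(d).round(4),np.degrees(np.arctan2(d[1],d[0])).round(2))
print('centre',W.mean(0),'disc',unp(c,np.array([[368,443]])*k,.042), unp(c,np.array([[368,443]])*k,.045))
print('knob', unp(c,np.array([[370,462]])*k,.104))
E
python3 - <<'E'
import cv2
im=cv2.imread('pics/w19.png')
cv2.imwrite('pics/w19p.png',cv2.resize(im[240:365,195:335],None,fx=5,fy=5,interpolation=cv2.INTER_CUBIC))
E
```

```text
[[0.5722 0.193  0.042 ]
 [0.5778 0.303  0.042 ]
 [0.6784 0.3017 0.042 ]
 [0.6738 0.1846 0.042 ]]
0.1101 87.06
0.1006 -0.74
0.1171 -92.27
0.102 175.27
centre [0.62555278 0.24556636 0.042     ] disc [[0.62956017 0.24531538 0.042     ]] [[0.62729461 0.24529055 0.045     ]]
knob [[0.59684961 0.24683893 0.104     ]]
```

View pics/w19p.png

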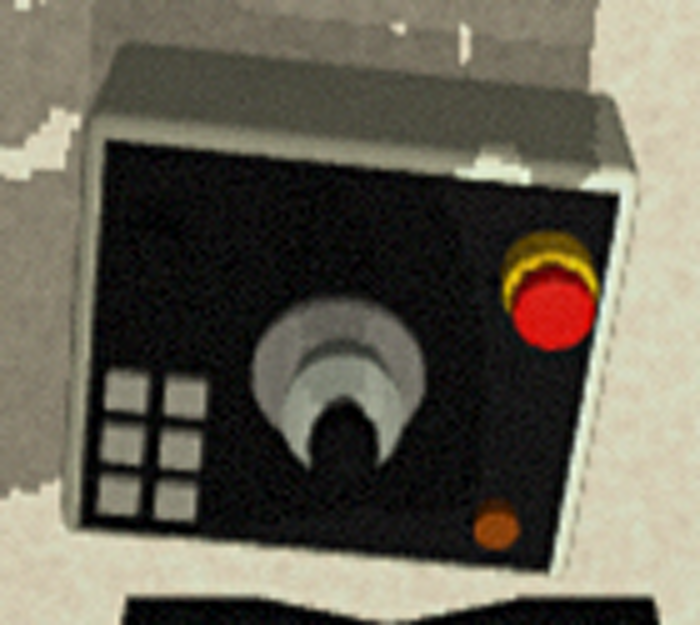

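>>> move_arm(rows="0 0 0 0 0 6.5 .42;0 3 0 -7 0 0 .42;0 3 0 -7 0 0 .42;0 2 0 -6 0 0 .42;0 0 0 0 0 0 .42;0 0 0 0 0 0 .42")

```text
time_s: 28.4
eef_pos: [0.5731, 0.2449, 0.2611]
eef_rot: [0.125, 0.713, 0.68, 0.119]
wrist_force: [-1.0, -0.4, 0.2]
opening: 0.418
```

```bash
cat >> fit.py <<'E'
PIV=np.array([.625,.2455,.030]);PYAW=-2.7
def lev(th):
    a=np.radians(PYAW);e=np.array([np.cos(a),np.sin(a),0]);ey=np.array([-np.sin(a),np.cos(a),0])
    u=np.sin(th)*e+np.cos(th)*np.array([0,0,1])
    return u,np.c_[ey,np.cross(-u,ey),-u]
E
python3 - <<'E'
from fit import *
c=cam('wrist','w20.png');p,M,o=tcp();print(p,o['opening'],o['time_s'])
u,Rt=lev(-.35)
for d in(.15,.1019): print(PIV+d*u);plan(PIV+d*u,Rt)
im=c['color'].copy()
for d,r in((.012,2),(.038,3),(.058,3),(.08,3)):
    q=proj(c,PIV+d*u)[0];cv2.circle(im,tuple(map(int,q)),r,(0,0,255),1)
cv2.imwrite('pics/w20o.png',cv2.resize(im,None,fx=1.4,fy=1.4))
E
```

```text
[0.57309924 0.24497809 0.26107982] 0.41776421102049 28.45
[0.57362243 0.2479229  0.17090591]
tool shift cm [ 0.3  -3.02  8.5 ] rows 3 each [ 0.1  -1.01  2.83] | turn deg [-0.24  0.02 -0.03] rows 1 each [-0.24  0.02 -0.03]
[0.5900975  0.24714596 0.12572208]
tool shift cm [ 0.3  -3.   13.31] rows 4 each [ 0.08 -0.75  3.33] | turn deg [-0.24  0.02 -0.03] rows 1 each [-0.24  0.02 -0.03]
```

View pics/w20o.png

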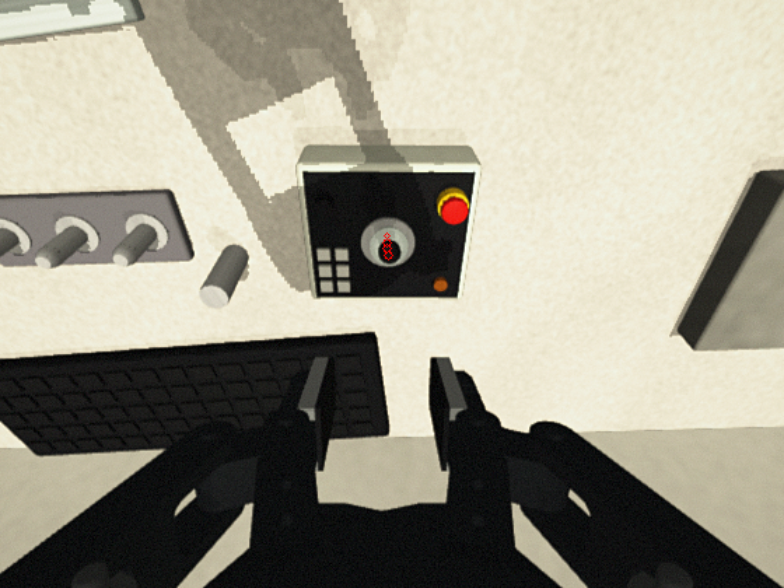

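>>> move_arm(rows=".1 -1 2 0 0 0 .42;.1 -1 2 0 0 0 .42;.1 -1 2 0 0 0 .42;0 0 2 0 0 0 .42;0 0 0 0 0 0 .42;0 0 0 0 0 0 .42")

```text
time_s: 29.05
eef_pos: [0.5728, 0.2484, 0.1759]
eef_rot: [0.125, 0.713, 0.68, 0.119]
wrist_force: [-0.3, -0.5, 0.3]
opening: 0.416
```

Run:
```python
from fit import *
c=cam('wrist','w21.png');p,M,o=tcp();print(p,o['opening'],o['time_s'])
u,Rt=lev(-.35)
plan(PIV+.1019*u,Rt)
im=c['color'].copy()
for d,r in((.012,2),(.038,3),(.058,3),(.08,3)):
    q=proj(c,PIV+d*u)[0];cv2.circle(im,tuple(map(int,q)),r,(0,0,255),1)
cv2.imwrite('pics/w21o.png',cv2.resize(im,None,fx=1.4,fy=1.4))
```

```text
[0.57331559 0.24855202 0.17683409] 0.42008612954016183 29.1
tool shift cm [-0.06 -0.17  5.38] rows 2 each [-0.03 -0.08  2.69] | turn deg [-0.04 -0.01  0.  ] rows 1 each [-0.04 -0.01  0.  ]
```

View pics/w21o.png

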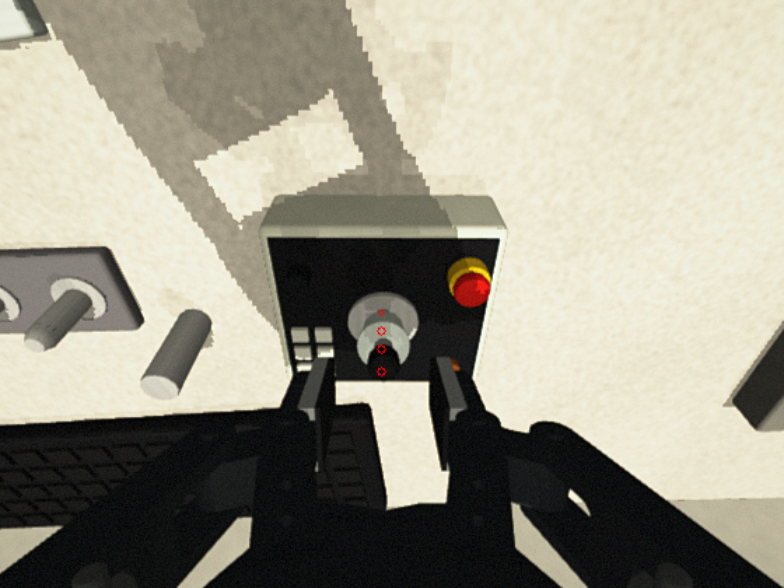

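>>> move_arm(rows="0 -.15 1.5 0 0 0 .42;0 0 1.5 0 0 0 .42;0 0 1.5 0 0 0 .42;0 0 .9 0 0 0 .42;0 0 0 0 0 0 .42;0 0 0 0 0 0 .42")

```text
time_s: 29.7
eef_pos: [0.5902, 0.2477, 0.1248]
eef_rot: [0.126, 0.712, 0.68, 0.12]
wrist_force: [-0.3, -0.9, -0.8]
opening: 0.415
```

Run:
```python
from fit import *
c=cam('wrist','w22.png');p,M,o=tcp();print(p,o['opening'],o['wrist_force'],o['time_s'])
u,Rt=lev(-.35)
plan(PIV+.1019*u,Rt)
```

```text
[0.59036154 0.24783165 0.12528831] 0.4169024307434073 [ 0.34725913  0.17309917 -0.2967093 ] 29.75
tool shift cm [-0.07 -0.01 -0.05] rows 1 each [-0.07 -0.01 -0.05] | turn deg [-0.01 -0.02  0.01] rows 1 each [-0.01 -0.02  0.01]
```

View pics/w22.png

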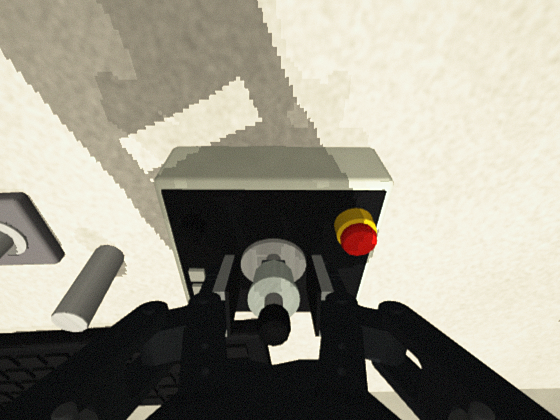

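>>> move_arm(rows="0 0 0 0 0 0 .2;0 0 0 0 0 0 .1;0 0 0 0 0 0 .1;0 0 0 0 0 0 .1;0 0 0 0 0 0 .1;0 0 -.3 0 0 0 .1;0 0 -.3 0 0 0 .1;0 0 -.3 0 0 0 .1;0 0 -.05 0 0 0 .1;0 0 0 0 0 0 .1;0 0 0 0 0 0 .1")

```text
time_s: 30.85
eef_pos: [0.5872, 0.248, 0.1338]
eef_rot: [0.126, 0.712, 0.68, 0.12]
wrist_force: [4.7, 2.7, -4.2]
opening: 0.214
```

Run:
```python
from fit import *
c=cam('wrist','w23.png');p,M,o=tcp();print(p,o['opening'],o['wrist_force'],o['time_s'])
u,Rt=lev(-.35)
plan(PIV+.1019*u,Rt)
```

```text
[0.58725975 0.24803264 0.13381818] 0.21112774889602465 [ 4.877788    2.06748921 -3.71437279] 30.9
tool shift cm [-0.08 -0.01  0.86] rows 1 each [-0.08 -0.01  0.86] | turn deg [ 0.01 -0.04  0.01] rows 1 each [ 0.01 -0.04  0.01]
```

View pics/w23.png

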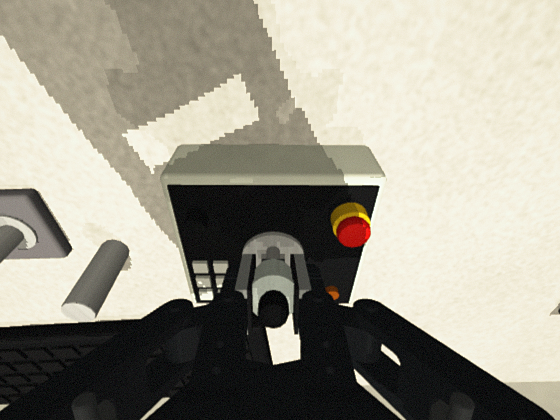

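>>> move_arm(rows="0 .39 .01 2 0 0 .1;0 .77 .03 4 0 0 .1;0 .77 .03 4 0 0 .1;0 .77 .03 4 0 0 .1;0 .77 .03 4 0 0 .1;0 .77 .03 4 0 0 .1;0 0 0 0 0 0 .1")

```text
time_s: 31.6
eef_pos: [0.6292, 0.2459, 0.1389]
eef_rot: [-0.014, 0.724, 0.69, -0.013]
wrist_force: [0.9, 3.7, -5.2]
opening: 0.207
```

Run:
```python
from fit import *
c=cam('wrist','w24.png');p,M,o=tcp();print(p,o['opening'],o['wrist_force'],o['time_s'])
for th in (0,.0339):
  u,Rt=lev(th); plan(PIV+.1105*u,Rt)
```

```text
[0.62838871 0.24597259 0.13859826] 0.21534905365126294 [ 2.0671786   3.24413494 -4.88249594] 31.65
tool shift cm [-0.06 -0.34 -0.18] rows 1 each [-0.06 -0.34 -0.18] | turn deg [-2.1  -0.02 -0.02] rows 1 each [-2.1  -0.02 -0.02]
tool shift cm [-0.06  0.03 -0.19] rows 1 each [-0.06  0.03 -0.19] | turn deg [-0.16 -0.02 -0.02] rows 1 each [-0.16 -0.02 -0.02]
```

View pics/w24.png

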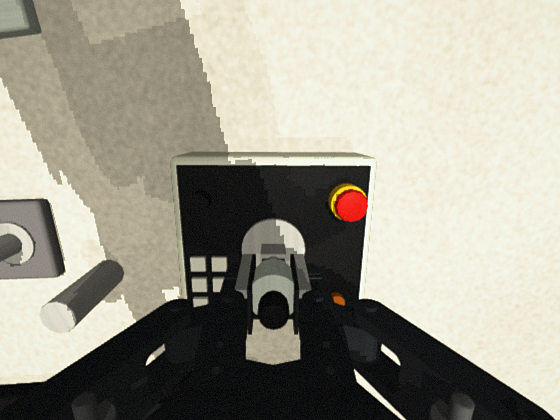

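>>> move_arm(rows="0 .77 0 4 0 0 .1;0 .77 0 4 0 0 .1;0 .77 .03 4 0 0 .1;0 .77 .03 4 0 0 .1;0 .4 .02 2.1 0 0 .1;0 0 0 0 0 0 .1;0 0 0 0 0 0 .1")

```text
time_s: 32.35
eef_pos: [0.6617, 0.2445, 0.1326]
eef_rot: [-0.126, 0.712, 0.68, -0.121]
wrist_force: [1.5, 2.9, -6.2]
opening: 0.209
```

Run:
```python
from fit import *
c=cam('wrist','w25.png');p,M,o=tcp();print(p,o['opening'],o['wrist_force'],o['time_s'])
for th in (.35,):
  u,Rt=lev(th); plan(PIV+.1105*u,Rt);plan(PIV+.1019*u,Rt)
```

```text
[0.66173241 0.24449593 0.13315037] 0.21734601553401708 [ 0.8588955   1.19188465 -4.9564123 ] 32.4
tool shift cm [-0.07  0.09 -0.1 ] rows 1 each [-0.07  0.09 -0.1 ] | turn deg [-0.02  0.04  0.03] rows 1 each [-0.02  0.04  0.03]
tool shift cm [-0.07  0.09  0.76] rows 1 each [-0.07  0.09  0.76] | turn deg [-0.02  0.04  0.03] rows 1 each [-0.02  0.04  0.03]
```

View pics/w25.png

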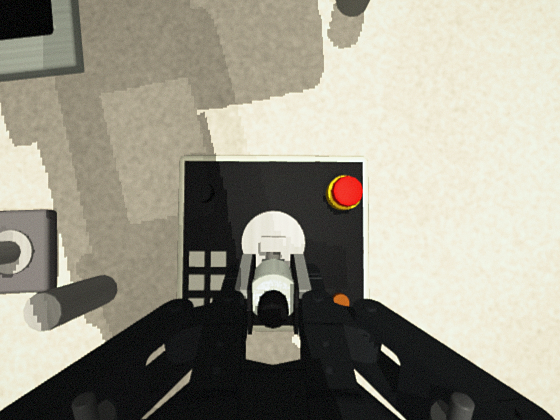

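>>> move_arm(rows="0 .1 0 .5 0 0 .1;0 0 .3 0 0 0 .1;0 0 .3 0 0 0 .1;0 0 .2 0 0 0 .1;0 0 .1 0 0 0 .1;0 0 0 0 0 0 .1")

```text
time_s: 33.0
eef_pos: [0.6602, 0.2445, 0.125]
eef_rot: [-0.129, 0.712, 0.679, -0.123]
wrist_force: [1.0, 2.0, -3.8]
opening: 0.211
```

>>> move_arm(rows="0 0 0 0 0 0 .3;0 0 0 0 0 0 .42;0 0 0 0 0 0 .42;0 0 0 0 0 0 .42")

```text
time_s: 33.4
eef_pos: [0.6604, 0.2442, 0.1254]
eef_rot: [-0.129, 0.712, 0.679, -0.123]
wrist_force: [-0.0, 0.6, 0.4]
opening: 0.42
```

Run:
```python
from fit import *
c=cam('wrist','w26.png');p,M,o=tcp();print(p,o['opening'],o['wrist_force'],o['time_s'])
u,Rt=lev(.35); plan(PIV+.1019*u,Rt)
im=c['color'].copy()
for d,r in((.012,2),(.038,3),(.058,3),(.08,3)):
    q=proj(c,PIV+d*u)[0];cv2.circle(im,tuple(map(int,q)),r,(0,0,255),1)
cv2.imwrite('pics/w26o.png',cv2.resize(im[200:350,180:380],None,fx=4,fy=4))
```

```text
[0.66035692 0.24427895 0.12532274] 0.4221323667794091 [-0.37417806 -0.94976093  0.20463342] 33.45
tool shift cm [-0.04 -0.05 -0.02] rows 1 each [-0.04 -0.05 -0.02] | turn deg [-0.53  0.01  0.01] rows 1 each [-0.53  0.01  0.01]
```

View pics/w26o.png

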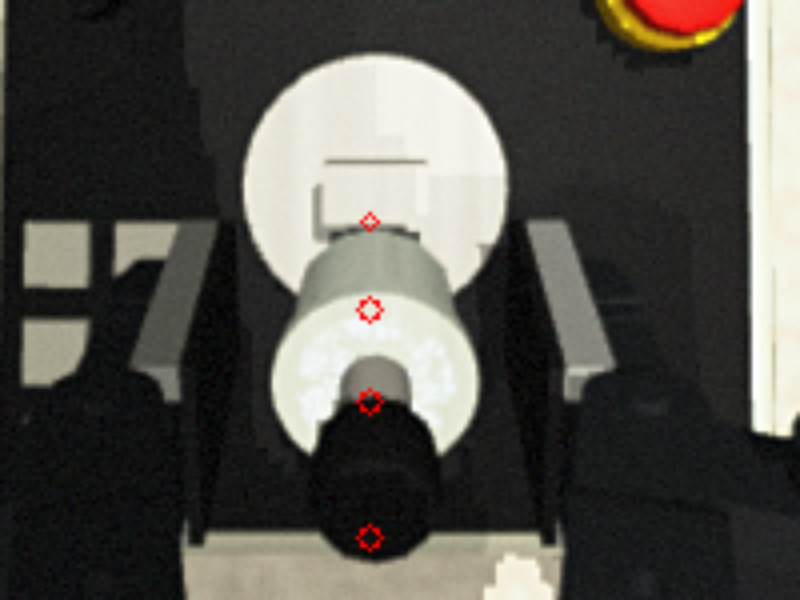

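The lever is leaning over to the on side and the collar is down: its lip matches the 58 mm mark at (370,402). Now I bring the lever back.

>>> move_arm(rows="0 0 0 0 0 0 .2;0 0 0 0 0 0 .1;0 0 0 0 0 0 .1;0 0 0 0 0 0 .1;0 0 0 0 0 0 .1;0 0 -.3 0 0 0 .1;0 0 -.3 0 0 0 .1;0 0 -.3 0 0 0 .1;0 0 -.05 0 0 0 .1;0 0 0 0 0 0 .1;0 0 0 0 0 0 .1")

```text
time_s: 34.55
eef_pos: [0.6633, 0.2443, 0.1334]
eef_rot: [-0.13, 0.712, 0.679, -0.124]
wrist_force: [-1.1, 2.8, -4.3]
opening: 0.212
```

Run:
```python
from fit import *
p,M,o=tcp();print(p,o['opening'],o['wrist_force'],o['time_s'])
u,Rt=lev(.35); plan(PIV+.1019*u,Rt)
```

```text
[0.66325793 0.24434404 0.13342987] 0.21171889043054465 [-1.08081172  2.81081917 -4.33361502] 34.55
tool shift cm [-0.06 -0.04  0.84] rows 1 each [-0.06 -0.04  0.84] | turn deg [-0.6   0.01  0.02] rows 1 each [-0.6   0.01  0.02]
```

>>> move_arm(rows="0 -.39 0 -2 0 0 .1;0 -.77 .02 -4 0 0 .1;0 -.77 .02 -4 0 0 .1;0 -.77 .02 -4 0 0 .1;0 -.77 .02 -4 0 0 .1;0 -.77 .03 -4 0 0 .1;0 -.77 .03 -4 0 0 .1;0 -.77 .03 -4 0 0 .1;0 -.77 .03 -4 0 0 .1;0 -.77 .03 -4 0 0 .1;0 -.5 .02 -2.6 0 0 .1;0 0 0 0 0 0 .1;0 0 0 0 0 0 .1")

```text
time_s: 35.85
eef_pos: [0.5871, 0.248, 0.1349]
eef_rot: [0.125, 0.713, 0.68, 0.12]
wrist_force: [0.7, 3.5, -5.2]
opening: 0.213
```

Run:
```python
from fit import *
c=cam('wrist','w27.png');p,M,o=tcp();print(p,o['opening'],o['wrist_force'],o['time_s'])
u,Rt=lev(-.35); plan(PIV+.1019*u,Rt)
```

```text
[0.58724233 0.24796799 0.13471949] 0.2123489541061966 [ 1.72010843  3.09079692 -5.80930613] 35.9
tool shift cm [-0.07 -0.04  0.94] rows 1 each [-0.07 -0.04  0.94] | turn deg [-0.09 -0.02  0.  ] rows 1 each [-0.09 -0.02  0.  ]
```

View pics/w27.png

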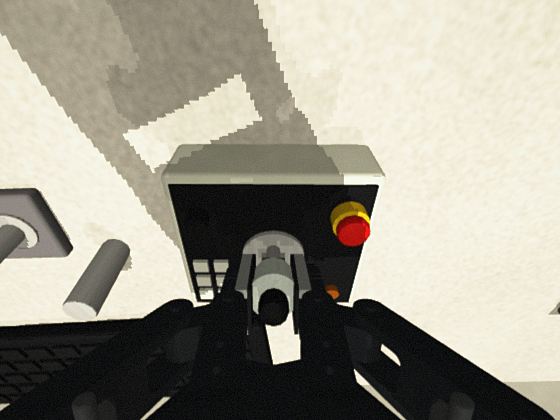

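>>> move_arm(rows="0 -.05 0 -.3 0 0 .1;0 0 .3 0 0 0 .1;0 0 .3 0 0 0 .1;0 0 .3 0 0 0 .1;0 0 0 0 0 0 .1;0 0 0 0 0 0 .3;0 0 0 0 0 0 .42;0 0 0 0 0 0 .42;0 0 0 0 0 0 .42")

```text
time_s: 36.8
eef_pos: [0.59, 0.2475, 0.1258]
eef_rot: [0.128, 0.712, 0.679, 0.122]
wrist_force: [-0.3, 0.3, 0.3]
opening: 0.42
```

Run:
```python
from fit import *
c=cam('wrist','w28.png');p,M,o=tcp();print(p,o['opening'],o['wrist_force'],o['time_s'])
u,Rt=lev(-.35); plan(PIV+.1019*u,Rt)
im=c['color'].copy()
for d,r in((.012,2),(.038,3),(.058,3),(.08,3)):
    q=proj(c,PIV+d*u)[0];cv2.circle(im,tuple(map(int,q)),r,(0,0,255),1)
cv2.imwrite('pics/w28o.png',cv2.resize(im[200:350,180:380],None,fx=4,fy=4))
```

```text
[0.58994958 0.24750073 0.12577748] 0.418319039418913 [ 0.95587979  0.14132781 -0.40001895] 36.85
tool shift cm [-0.03  0.01  0.01] rows 1 each [-0.03  0.01  0.01] | turn deg [0.25 0.01 0.01] rows 1 each [0.25 0.01 0.01]
```

View pics/w28o.png

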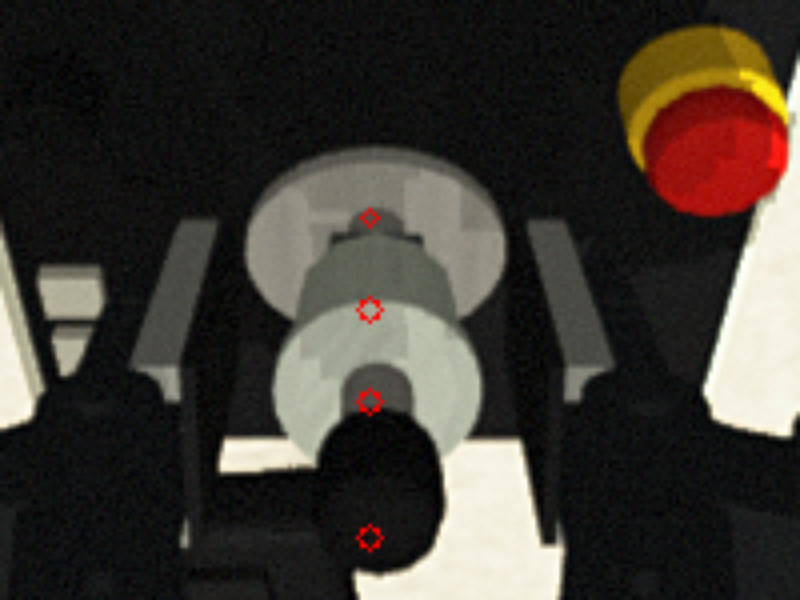

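The lever is back to off with the collar down, matching the model marks. I retreat and level the tool.

>>> move_arm(rows="0 0 -2 0 0 0 .42;0 0 -3 0 0 0 .42;0 0 -3 0 0 0 .42;0 0 -3 0 0 0 .42;0 -2 -1 7 0 0 .42;0 -3 0 7 0 0 .3;0 -3 0 6.3 0 0 .1;0 0 0 0 0 -6.5 0;0 0 0 0 0 0 0;0 0 0 0 0 0 0")

```text
time_s: 37.85
eef_pos: [0.4708, 0.2533, 0.2213]
eef_rot: [0.0, 0.684, 0.729, 0.0]
wrist_force: [0.4, 0.2, -0.4]
opening: 0.001
```

Run:
```python
from fit import *
c=cam('scene','s29.png');p,M,o=tcp();print(p,o['opening'],o['wrist_force'],o['time_s'])
plan([.4502,.0114,.20],Rdown(93.8))
```

```text
[0.47084022 0.25326516 0.22133981] -0.000591025296768467 [ 0.20054689 -0.05706825  0.4122884 ] 37.9
tool shift cm [-24.    -3.61   2.13] rows 7 each [-3.43 -0.52  0.3 ] | turn deg [ 0.05  0.   -0.13] rows 1 each [ 0.05  0.   -0.13]
```

View pics/s29.png

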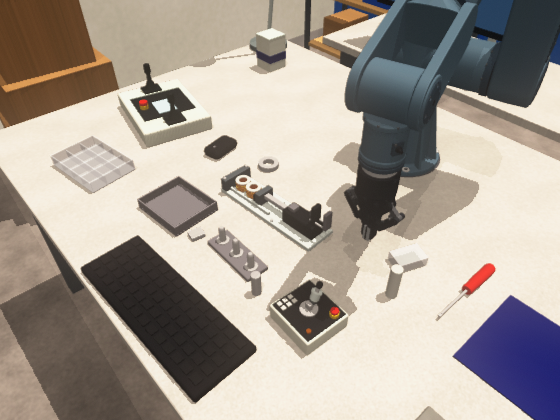

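>>> move_arm(rows="-2 -.4 0 0 0 0 0;-3 -.5 0 0 0 0 0;-3.5 -.5 0 0 0 0 0;-3.5 -.5 0 0 0 0 0;-3.5 -.5 0 0 0 0 0;-3.5 -.5 0 0 0 0 0;-3 -.5 .5 0 0 0 0;-2 -.2 1.5 0 0 0 0;0 0 0 0 0 0 0;0 0 0 0 0 0 0")

```text
time_s: 38.9
eef_pos: [0.4506, 0.0113, 0.2012]
eef_rot: [-0.0, 0.684, 0.729, 0.0]
wrist_force: [-0.2, 0.0, 0.1]
opening: -0.003
```

Run:
```python
from fit import *
c=cam('wrist','w30.png');p,M,o=tcp();print(p,o['opening'],o['wrist_force'],o['time_s'])
plan([.4502,.0114,.140],Rdown(93.8))
overlay(c,[.4542,-.0485,np.radians(3.8)],[(-.01,.01,.049,.071,.062,(0,255,255))],'w30o.png',(100,150,440,400),2.3)
```

```text
[0.45083567 0.01180121 0.20153829] -0.00011764068280585139 [ 0.6121904   0.26755794 -0.6769569 ] 38.95
tool shift cm [-0.04 -0.07  6.15] rows 2 each [-0.02 -0.03  3.08] | turn deg [ 0.02 -0.01 -0.05] rows 1 each [ 0.02 -0.01 -0.05]
```

View pics/w30o.png

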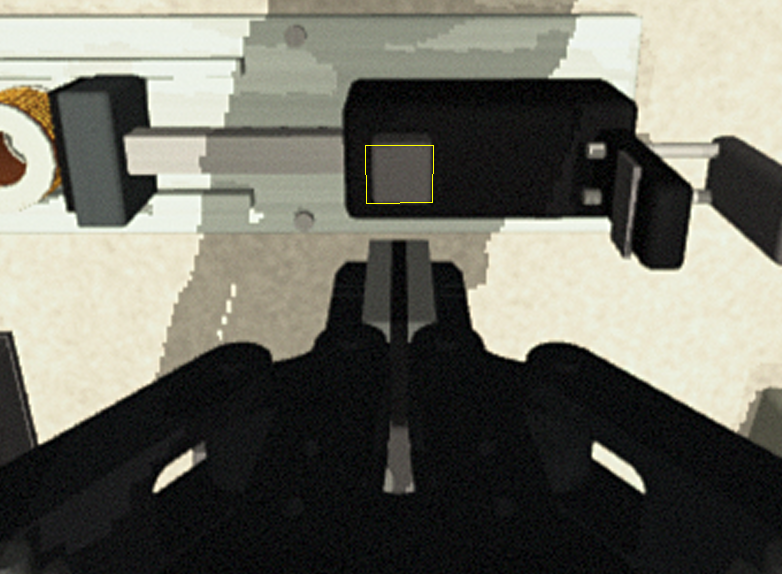

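>>> move_arm(rows="0 0 2 0 0 0 0;0 0 2 0 0 0 0;0 0 1.5 0 0 0 0;0 0 .6 0 0 0 0;0 0 .4 0 0 0 0;0 0 .3 0 0 0 0;0 0 0 0 0 0 0")

```text
time_s: 39.65
eef_pos: [0.4511, 0.0117, 0.1338]
eef_rot: [0.0, 0.683, 0.73, 0.0]
wrist_force: [0.5, 0.9, 0.5]
opening: 0.002
```

Run:
```python
from fit import *
p,M,o=tcp();print(p,o['wrist_force'],o['time_s'])
```

```text
[0.45112863 0.01169672 0.13380343] [0.54388906 0.9213712  0.5415955 ] 39.65
```

>>> move_arm(rows="0 0 .3 0 0 0 0;0 0 .3 0 0 0 0;0 0 0 0 0 0 0")

```text
time_s: 39.95
eef_pos: [0.4513, 0.0114, 0.1277]
eef_rot: [0.001, 0.683, 0.73, 0.001]
wrist_force: [-0.3, 2.0, 6.2]
opening: 0.002
```

Run:
```python
from fit import *
c=cam('wrist','w31.png');p,M,o=tcp();print(p,o['wrist_force'],o['time_s'])
```

```text
[0.45129627 0.01137325 0.12769136] [0.34996578 1.20669401 5.02756914] 40.0
```

View pics/w31.png

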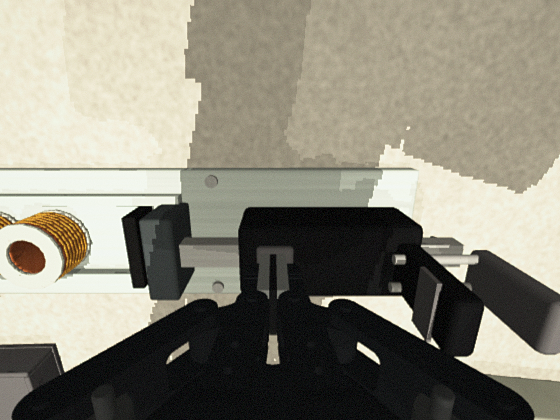

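Pressed with about 5-6 N, and the jaw is already running back. I hold here.

>>> move_arm(rows="0 0 .05 0 0 0 0;0 0 0 0 0 0 0;0 0 0 0 0 0 0;0 0 0 0 0 0 0;0 0 0 0 0 0 0;0 0 0 0 0 0 0;0 0 0 0 0 0 0;0 0 0 0 0 0 0;0 0 0 0 0 0 0;0 0 0 0 0 0 0;0 0 0 0 0 0 0;0 0 0 0 0 0 0;0 0 0 0 0 0 0;0 0 0 0 0 0 0;0 0 0 0 0 0 0")

```text
time_s: 41.5
eef_pos: [0.4514, 0.0114, 0.1275]
eef_rot: [0.001, 0.683, 0.73, 0.001]
wrist_force: [-1.4, 2.3, 8.1]
opening: -0.001
```

Run:
```python
from fit import *
c=cam('wrist','w32.png');p,M,o=tcp();print(p,o['wrist_force'],o['time_s'])
```

```text
[0.45134208 0.0113955  0.12749529] [-0.69668513  2.47243918  8.70392802] 41.55
```

View pics/w32.png

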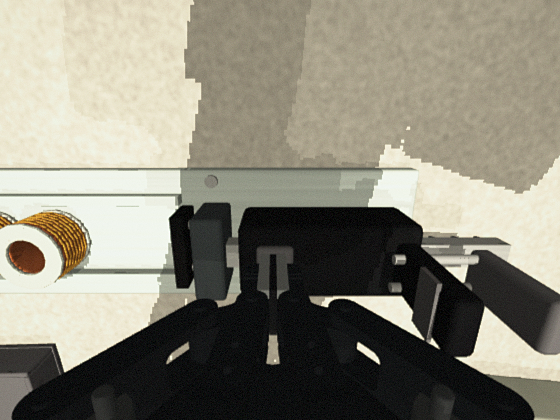

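>>> move_arm(rows="0 0 0 0 0 0 0;0 0 0 0 0 0 0;0 0 0 0 0 0 0;0 0 0 0 0 0 0;0 0 -2 0 0 0 0;0 0 -3 0 0 0 .5;-1 0 -3 0 0 0 .8;-3 0 -2 0 0 8 .8;0 0 0 0 0 8 .8;0 0 0 0 0 8 .8;0 0 0 0 0 8 .8;0 0 0 0 0 8 .8;0 0 0 0 0 8 .8;0 0 0 0 0 8 .8;0 0 0 0 0 8 .8;0 0 0 0 0 8 .8;0 0 0 0 0 8 .8;0 0 0 0 0 8 .8;0 0 0 0 0 2 .8;0 0 0 0 0 0 .8")

```text
time_s: 43.55
eef_pos: [0.4531, -0.0286, 0.2264]
eef_rot: [0.0, 0.999, 0.033, -0.0]
wrist_force: [-0.0, 0.3, 0.3]
opening: 0.801
```

Run:
```python
from fit import *
c=cam('wrist','w33.png');p,M,o=tcp();print(p,o['wrist_force'],o['time_s'])
plan([.4598,-.1323,.20],Rdown(3.8))
```

```text
[ 0.45312859 -0.02858503  0.22643479] [-0.92743874 -0.0382978   0.78913462] 43.6
tool shift cm [-0.03 10.39  2.64] rows 4 each [-0.01  2.6   0.66] | turn deg [0.   0.02 0.07] rows 1 each [0.   0.02 0.07]
```

View pics/w33.png

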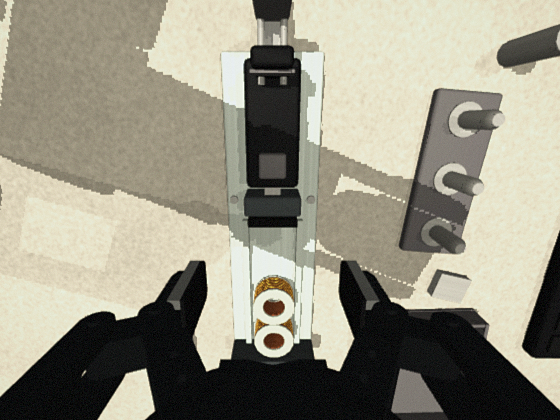

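>>> move_arm(rows="0 2 0 0 0 0 .85;0 3 .5 0 0 0 .85;0 3 1 0 0 0 .85;0 2.4 1.1 0 0 0 .85;0 0 2 0 0 0 .85;0 0 0 0 0 0 .85;0 0 0 0 0 0 .85")

```text
time_s: 44.3
eef_pos: [0.4598, -0.132, 0.1805]
eef_rot: [-0.0, 0.999, 0.034, -0.001]
wrist_force: [-0.5, 0.0, 0.4]
opening: 0.853
```

Run:
```python
from fit import *
c=cam('wrist','w34.png');p,M,o=tcp();print(p,o['wrist_force'],o['time_s'])
plan([.4598,-.1323,.093],Rdown(3.8))
for r in ctrl.look_for('wrist','coil0')[:3]: print(r)
```

```text
[ 0.46030579 -0.13202131  0.18112446] [ 0.00132961 -0.40245424  0.54770152] 44.35
tool shift cm [-0.05  0.02  8.81] rows 3 each [-0.02  0.01  2.94] | turn deg [ 0.   -0.    0.07] rows 1 each [ 0.   -0.    0.07]
{'bbox': [246.4, 191.4, 304.1, 255.6], 'confidence': 0.69}
{'bbox': [251.6, 245.5, 300.7, 301.5], 'confidence': 0.65}
{'bbox': [376.9, 242.6, 556.6, 408.3], 'confidence': 0.61}
```

View pics/w34.png

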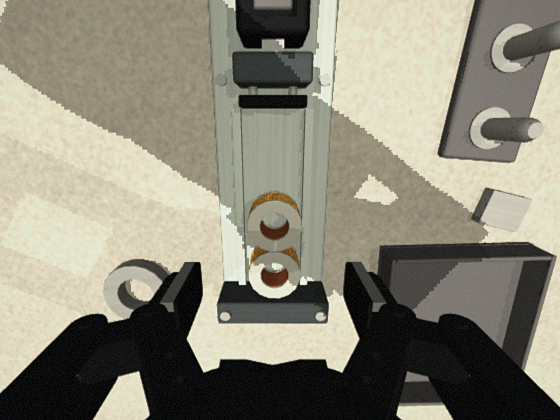

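Run:
```python
from fit import *
c=cam('wrist')
print(unp(c,[[275,225],[274.5,275]],.042))
show('tray',fit(c,[[-.0675,.08,.03],[.0675,.08,.03]],[[379,244],[555,254]],[.63,-.23,0]))
```

```text
[[ 0.46250412 -0.13136551  0.042     ]
 [ 0.46504708 -0.17357779  0.042     ]]
tray x 0.6202 y -0.2262 yaw 0.23 deg resid [[5.0, 0.2], [-8.3, -0.4]]
```

>>> move_arm(rows=".05 0 2 0 0 0 .85;0 0 2.5 0 0 0 .85;0 0 2.5 0 0 0 .85;0 0 1.2 0 0 0 .85;0 0 .5 0 0 0 .85;0 0 0 0 0 0 .6;0 0 0 0 0 0 .3;0 0 0 0 0 0 .2;0 0 0 0 0 0 .2;0 0 0 0 0 0 .2;0 0 0 0 0 0 .2;0 0 -1 0 0 0 .2;0 0 -2 0 0 0 .2;0 0 -2 0 0 0 .2;0 0 -2 0 0 0 .2;0 0 -2 0 0 0 .2;0 0 0 0 0 0 .2;0 0 0 0 0 0 .2")

```text
time_s: 46.25
eef_pos: [0.4608, -0.1323, 0.1842]
eef_rot: [0.0, 0.999, 0.033, 0.001]
wrist_force: [-1.3, 0.3, -1.2]
opening: 0.467
```

Run:
```python
from fit import *
c=cam('wrist','w35.png');p,M,o=tcp();print(p,o['opening'],o['wrist_force'],o['time_s'])
plan([.627,-.19,.18],Rdown(3.8))
```

```text
[ 0.46033025 -0.13202352  0.18332364] 0.46793639813115506 [ 0.66211663  0.44628056 -2.06053212] 46.3
tool shift cm [16.24  6.89  0.33] rows 6 each [2.71 1.15 0.05] | turn deg [-0.01  0.02  0.02] rows 1 each [-0.01  0.02  0.02]
```

View pics/w35.png

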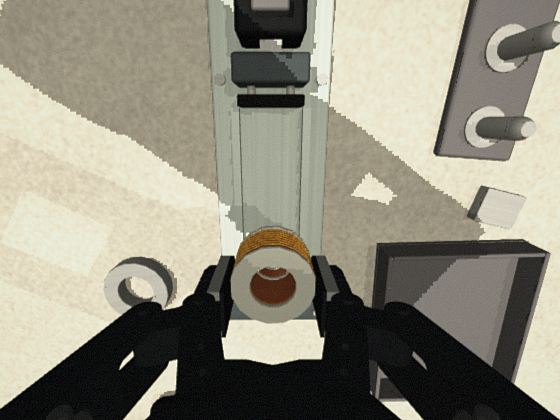

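>>> move_arm(rows="1 .8 0 0 0 0 .2;2 1.6 0 0 0 0 .2;2.4 2 0 0 0 0 .2;2.4 2 0 0 0 0 .2;2.4 2 0 0 0 0 .2;2.4 2 0 0 0 0 .2;2.2 1.8 0 0 0 0 .2;1.4 1.2 0 0 0 0 .2;.6 .5 0 0 0 0 .2;0 0 2 0 0 0 .2;0 0 0 0 0 0 .2;0 0 0 0 0 0 .2")

```text
time_s: 47.5
eef_pos: [0.6367, -0.2591, 0.1623]
eef_rot: [-0.001, 0.999, 0.033, -0.001]
wrist_force: [-0.9, -0.4, -1.3]
opening: 0.469
```

Run:
```python
from fit import *
c=cam('wrist','w36.png');p,M,o=tcp();print(p,o['opening'],o['wrist_force'],o['time_s'])
overlay(c,[.631,-.229,np.radians(6.2)],[(-.0675,.0675,-.08,.08,.03,(0,0,255)),(-.0635,.0635,-.076,.076,.004,(255,0,0))],'w36o.png',(0,0,560,420),1.4)
```

```text
[ 0.63722974 -0.25934     0.16334739] 0.4640167108228683 [-0.07205405  0.56343742 -1.12110676] 47.55
```

View pics/w36o.png

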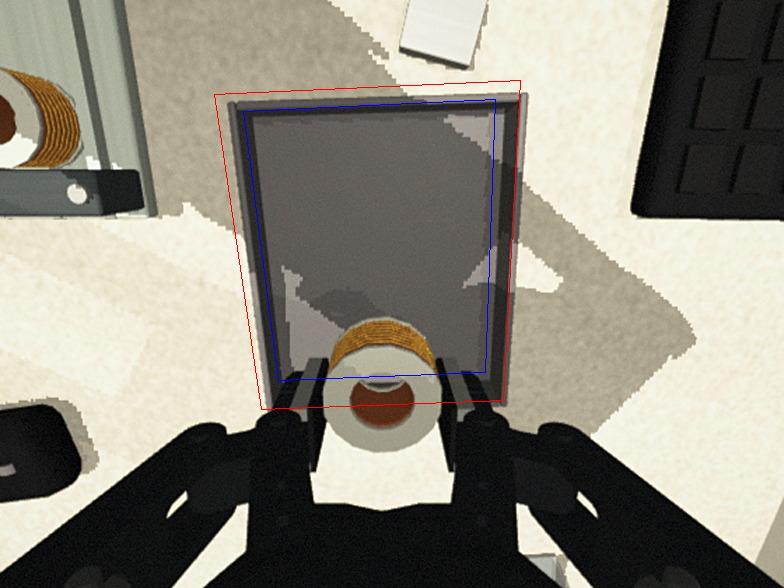

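>>> move_arm(rows="0 0 2 0 0 0 .2;0 0 2.5 0 0 0 .2;0 0 1.8 0 0 0 .2;0 0 .8 0 0 0 .2;0 0 .4 0 0 0 .2;0 0 0 0 0 0 .2;0 0 0 0 0 0 .2")

```text
time_s: 48.25
eef_pos: [0.6382, -0.2601, 0.0898]
eef_rot: [0.0, 0.999, 0.033, 0.001]
wrist_force: [-0.2, 0.4, -0.9]
opening: 0.473
```

Run:
```python
from fit import *
c=cam('wrist','w37.png');p,M,o=tcp();print(p,o['opening'],o['wrist_force'],o['time_s'])
```

```text
[ 0.63825468 -0.26013708  0.08999614] 0.47169235937585113 [ 0.22426299 -0.60086091 -1.55404291] 48.3
```

View pics/w37.png

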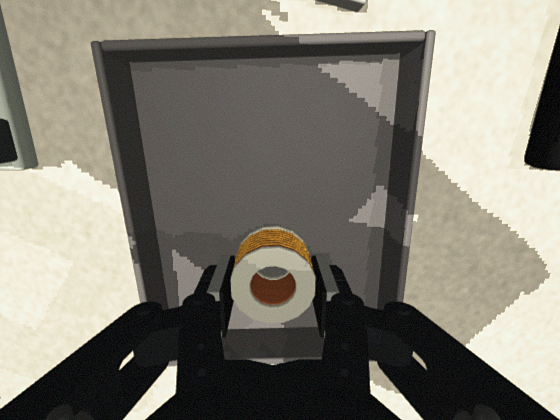

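>>> move_arm(rows="0 0 .2 0 0 0 .2;0 0 .15 0 0 0 .2;0 0 .1 0 0 0 .2;0 0 0 0 0 0 .2")

```text
time_s: 48.7
eef_pos: [0.6383, -0.2601, 0.0873]
eef_rot: [0.001, 0.999, 0.033, 0.001]
wrist_force: [-5.9, 3.3, 13.7]
opening: 0.465
```

>>> move_arm(rows="0 0 0 0 0 0 .55;0 0 0 0 0 0 .65;0 0 0 0 0 0 .7;0 0 -1 0 0 0 .7;0 0 -2 0 0 0 .7;0 0 -3 0 0 0 .7;0 0 -3 0 0 0 .7;0 0 -2 0 0 0 .8;0 0 0 0 0 0 .85")

```text
time_s: 49.6
eef_pos: [0.6395, -0.2608, 0.1993]
eef_rot: [0.002, 0.999, 0.033, 0.003]
wrist_force: [0.7, 0.2, 0.4]
opening: 0.852
```

Run:
```python
from fit import *
c=cam('wrist','w38.png');p,M,o=tcp();print(p,o['opening'],o['wrist_force'],o['time_s'])
plan([.463,-.1738,.19],Rdown(3.8))
```

```text
[ 0.6385409  -0.26029074  0.19672968] 0.8512362269982866 [-0.17939785 -0.52386246 -0.19620627] 49.65
tool shift cm [-16.94  -9.8    0.59] rows 6 each [-2.82 -1.63  0.1 ] | turn deg [ 0.15 -0.2   0.02] rows 1 each [ 0.15 -0.2   0.02]
```

View pics/w38.png

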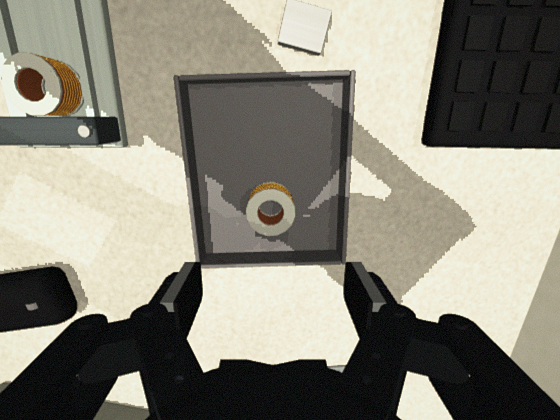

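The coil stands flat in the tray at (270,210). Now the last coil.

>>> move_arm(rows="-1.5 -.9 0 0 0 0 .85;-2.6 -1.5 0 0 0 0 .85;-2.6 -1.5 0 0 0 0 .85;-2.6 -1.5 0 0 0 0 .85;-2.6 -1.5 0 0 0 0 .85;-2.6 -1.5 0 0 0 0 .85;-1.6 -1 .5 0 0 0 .85;-.8 -.4 .5 0 0 0 .85;0 0 0 0 0 0 .85;0 0 0 0 0 0 .85")

```text
time_s: 50.65
eef_pos: [0.4629, -0.1736, 0.184]
eef_rot: [-0.0, 0.999, 0.033, 0.0]
wrist_force: [-0.6, -0.1, 0.2]
opening: 0.851
```

Run:
```python
from fit import *
c=cam('wrist','w39.png');p,M,o=tcp();print(p,o['opening'],o['wrist_force'],o['time_s'])
plan([.463,-.1738,.0935],Rdown(3.8))
```

```text
[ 0.46321106 -0.17378062  0.1842655 ] 0.8486237109219252 [-0.60827042  0.89035194 -0.0041867 ] 50.7
tool shift cm [-0.03 -0.    9.08] rows 3 each [-0.01 -0.    3.03] | turn deg [ 0.02 -0.03  0.01] rows 1 each [ 0.02 -0.03  0.01]
```

View pics/w39.png

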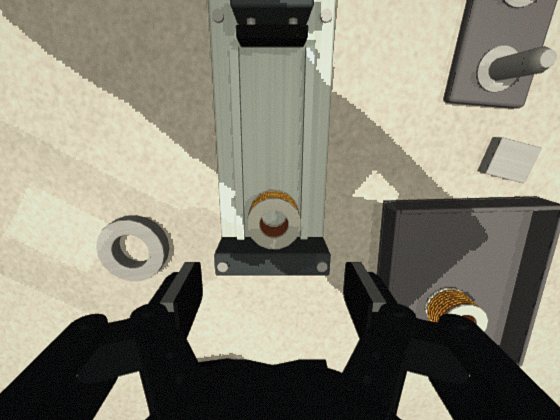

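>>> move_arm(rows="0 -.1 2 0 0 0 .85;0 0 2.5 0 0 0 .85;0 0 2.5 0 0 0 .85;0 0 1.5 0 0 0 .85;0 0 .5 0 0 0 .85;0 0 0 0 0 0 .6;0 0 0 0 0 0 .3;0 0 0 0 0 0 .2;0 0 0 0 0 0 .2;0 0 0 0 0 0 .2;0 0 0 0 0 0 .2;0 0 -1 0 0 0 .2;0 0 -2 0 0 0 .2;0 0 -2 0 0 0 .2;0 0 -2 0 0 0 .2;0 0 -2 0 0 0 .2;0 0 0 0 0 0 .2;0 0 0 0 0 0 .2")

```text
time_s: 52.5
eef_pos: [0.4624, -0.1722, 0.1844]
eef_rot: [0.0, 0.999, 0.033, 0.0]
wrist_force: [-0.1, -0.7, -1.4]
opening: 0.467
```

Run:
```python
from fit import *
c=cam('wrist','w40.png');p,M,o=tcp();print(p,o['opening'],o['wrist_force'],o['time_s'])
plan([.634,-.192,.18],Rdown(3.8))
```

```text
[ 0.46190284 -0.17189503  0.18359336] 0.46677557561266414 [ 0.85550518  0.16080282 -1.61239689] 52.55
tool shift cm [17.04  3.15  0.35] rows 5 each [3.41 0.63 0.07] | turn deg [-0.03  0.04  0.02] rows 1 each [-0.03  0.04  0.02]
```

View pics/w40.png

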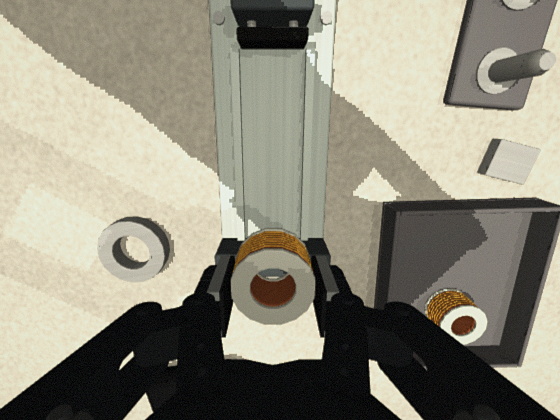

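>>> move_arm(rows="1 .2 0 0 0 0 .2;2 .4 0 0 0 0 .2;2.6 .5 0 0 0 0 .2;2.6 .5 0 0 0 0 .2;2.6 .5 0 0 0 0 .2;2.6 .5 0 0 0 0 .2;2 .4 0 0 0 0 .2;1.2 .2 0 0 0 0 .2;.4 0 0 0 0 0 .2;0 0 2 0 0 0 .2;0 0 2 0 0 0 .2;0 0 2 0 0 0 .2;0 0 1.5 0 0 0 .2;0 0 .8 0 0 0 .2;0 0 .4 0 0 0 .2;0 0 0 0 0 0 .2;0 0 0 0 0 0 .2")

```text
time_s: 54.25
eef_pos: [0.6347, -0.1931, 0.0981]
eef_rot: [0.0, 0.999, 0.033, 0.001]
wrist_force: [0.9, -0.7, -0.4]
opening: 0.471
```

Run:
```python
from fit import *
c=cam('wrist','w41.png');p,M,o=tcp();print(p,o['opening'],o['wrist_force'],o['time_s'])
```

```text
[ 0.63474317 -0.19314133  0.09834308] 0.46933928724623564 [ 0.11007954 -0.26146428 -0.85356004] 54.3
```

View pics/w41.png

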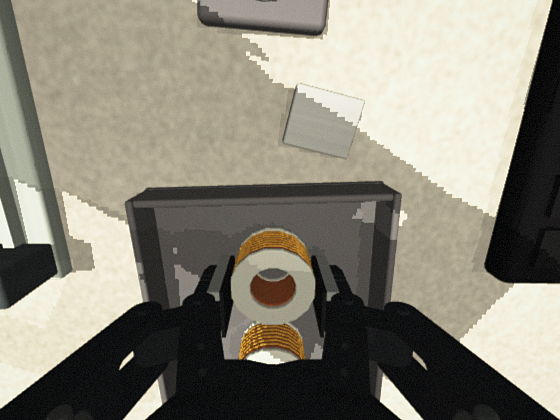

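>>> move_arm(rows="0 0 .5 0 0 0 .2;0 0 .3 0 0 0 .2;0 0 .2 0 0 0 .2;0 0 .1 0 0 0 .2;0 0 0 0 0 0 .2")

```text
time_s: 54.8
eef_pos: [0.6341, -0.1927, 0.0876]
eef_rot: [-0.0, 0.999, 0.033, -0.0]
wrist_force: [-4.9, 2.5, 9.9]
opening: 0.468
```

>>> move_arm(rows="0 0 0 0 0 0 .55;0 0 0 0 0 0 .65;0 0 0 0 0 0 .7;0 0 -1 0 0 0 .7;0 0 -2 0 0 0 .7;0 0 -3 0 0 0 .7;0 0 -3 0 0 0 .7;0 0 -3 0 0 0 .8;0 2 -3 0 0 0 .85;0 2 0 0 0 0 1;0 0 0 0 0 0 1")

```text
time_s: 55.9
eef_pos: [0.6372, -0.2356, 0.2382]
eef_rot: [0.001, 0.999, 0.032, 0.001]
wrist_force: [0.3, -0.6, -1.5]
opening: 1.0
```

Run:
```python
from fit import *
c=cam('wrist','w42.png');p,M,o=tcp();print(p,o['opening'],o['wrist_force'],o['time_s'])
c=cam('scene','s42.png')
```

```text
[ 0.63655384 -0.23394444  0.23649106] 1.0005688023828647 [-0.93582296  0.35692365 -0.76734924] 55.95
```

View pics/w42.png

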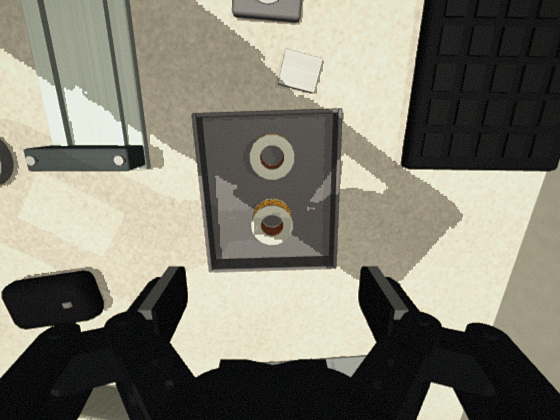

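View pics/s42.png

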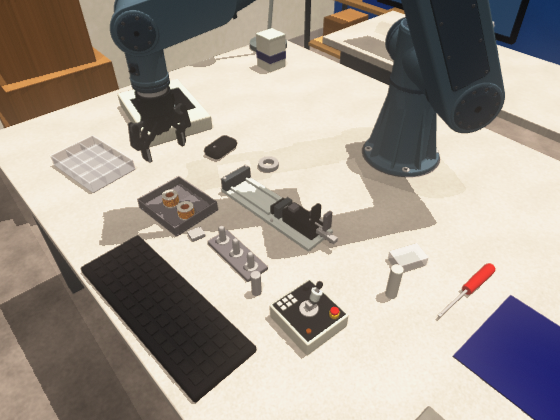

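Run:
```python
from fit import *
c=cam('top','t43.png');a=cv2.imread('pics/top0.png')[195:260,225:365];b=c['color'][195:260,225:365]
cv2.imwrite('pics/t43z.png',cv2.resize(np.vstack([a,b]),None,fx=4,fy=4,interpolation=cv2.INTER_CUBIC))
```

```text
(no output)
```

View pics/t43z.png

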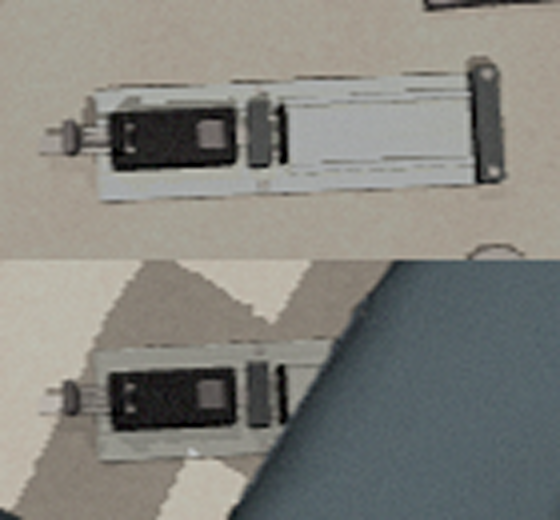

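View pics/t43.png

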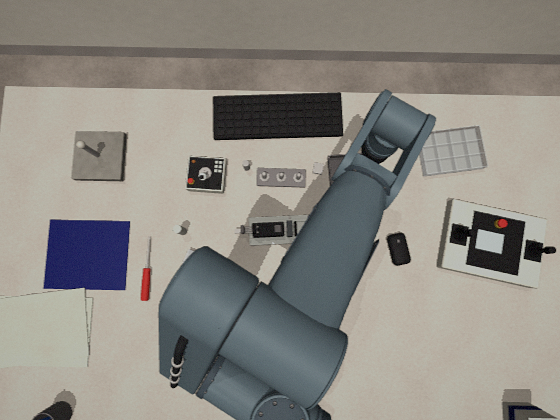

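The jaw is back where it started, the other things are unmoved, and the coils stand in the tray. I hand in.

```bash
python3 -c "
from bench import ctrl
print(ctrl.hand_in())"
```

```text
the job is handed in; nothing more can be done
None
```

I did the whole job in the order asked and handed it in at about 56 s on the robot's clock; hand-in gave no verdict. Only two coils were on the rack.

- **Clamping:** I lifted both coils off their posts and stood them between the rails. Five trigger squeezes moved the jaw to the 70 mm tooth. In the picture the pad was pressed in against the row, so I did not try a sixth squeeze.
- **Test switch:** I threw the lever over until the collar dropped and locked, then brought it back to off with the collar down. Both positions matched the expected lever pose in the wrist pictures.
- **Release and tray:** I held the release tab down for about 2 s with 5 to 9 N, and the jaw returned to its starting place. Both coils were then set in the tray.

**Last checks:** the wrist and scene pictures show both coils standing flat in the tray. The top picture shows the jaw at its starting position and, where the arm did not block the view, the other things unmoved. I did not measure the pad's or the collar's travel directly; both were judged from pictures. I found the tray a few millimetres and about 2° off my first estimate, so I placed the coils by the close view instead. No check failed.

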